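Child-lock the medicine kit and prove that the lid holds

ROBOT

A 6-joint arm with a two-finger parallel gripper is mounted at the origin on the work surface. World frame = base frame: x ahead of the robot, y to its left, z up, the work surface at z = 0. Lengths are in m, angles in rad, forces in N, time in s.
With the tool pointing down it reaches from about 0.35 to 0.8 m from the base axis. Payload 7.3 kg.
Tool frame: the origin (TCP) lies at the very end of the fingers, on their centre line; the grasp point (between the pads) lies 19 mm behind it; z points along the fingers, y is the direction in which the jaws open and shut (so a half turn about z gives the same grasp; the last joint's range is limited). The gripper opens to 85 mm and grips with 20 to 120 N. Pads are 22 mm wide; open, the fingers measure 114 mm over their backs; the gripper's body (76 mm by 85 mm) begins 54 mm behind the grasp point. The pads swing forward as they close: fully open they stand 13 mm farther back than shut.
Start: joints at [-1.364, 0.342, 1.524, -0, 1.275, -0.146], TCP at [0.181, -0.493, 0.208] pointing down, gripper open.
Joint ranges: [-2.53, 2.53], [-0.77, 2.02], [0.04, 2.7], [-1, 4.14], [0.28, 2.66], [-3.11, 3.11]. Speed limits (rad/s): [2.57, 2.57, 3.14, 3.14, 3.14, 3.14].

INTERFACE

Orientations are given as a 3x3 rotation matrix whose columns are the frame's x, y, z axes.
In Python, from plant import robot, cams, ticket gives the robot as it stands.
- The arm moves only by the shell command python3 -m handwheel 'ROWS' [FORCE]. ROWS is JSON, a list of rows, each an object with "hand": the closure, from -1 (fully open) to 1 (shut); "dp": the shift along the tool's x, y, z in m, a list of three; "dr": the turn, a rotation vector about the tool's x, y, z in rad, a list of three. A call has 1 to 10 rows; each row is the pose to reach, as a shift and turn from the pose commanded when the call began, along the tool's axes at that moment; what a row does not reach only later rows make up. A row lasts 1/10 s, in which the tool goes at most 50 mm and 8.59 degrees, less where a joint would pass 70% of its speed; a pose out of reach is approached as far as the arm can. A call with a gripper value outside its range is refused whole. The fingers move at their own pace and stop on an object; FORCE is the grip in N (left out, the last holds). Time passes only in rows, so rows that repeat a pose let the fingers close. It gives the time, the measured TCP pose, the force and the opening at its end, in the units of the state.
- robot.get_obs(): the state, without advancing time (a new reading comes with each control period).
- cams.read_camera(name): name is "side" or "top"; returns a dict with "frame" (480x640x3 uint8, blue, green, red), "intrinsics" (3x3 intrinsics, pixels), "k1" (the pictures are not rectified: a ray, as slopes to the right and down, at radius r is drawn at 1 + k1 r^2 times it, then the intrinsics apply), "world_to_cam" (4x4, takes a point from world to camera coordinates). Camera axes: x right, y up, looking along -z (the intrinsics and any distortion apply to the point x, -y, -z); pixel columns grow to the right and rows downward; lengths in m; the calibration is good to about 2 mm. A picture is of the moment at which its call begins. There is no depth.
- ticket.sign_off(): hands the job in, once; it reports no verdict.
The state is a dict: "clock": time; "joints": joint angles; "joint_vel": joint speeds; "joint_efforts": joint torques, N m; "position": TCP position; "eef_rot": TCP orientation; "ft_force": force on the tool from outside, world axes, zero at the start; "torque": the same for the moment, N m; "grip_width": opening from 0.0 (shut) to 1.0 (fully open).
Only numpy, scipy, OpenCV 4.12 (cv2) and the standard library are available. Lean on these libraries where they do the work, as an engineer would, in place of code of your own. Each camera call takes 0.05 s, during which the arm holds its last target.

TASK

Child-lock the orange medicine kit: take the key rod lying on the shelf and push it through the narrow slot in the kit's front lock housing until the hidden bolt behind is fully home, then lay the rod flat on the shelf. Then prove that the lid holds: pull the lid's handle straight up with a steady pull of about 12 N for about a second (20 N or more would strain the catch), ease off so the lid is shut, and let go. Leave the other things on the shelf where they stand.

Things in the scene. Friction and masses are not known exactly. Their poses are not given: they have to be found in the camera images.
- kit: Orange plastic toolbox-style kit, fixed to the shelf: 160 (x) x 220 (y) x 105 mm tall plus a 25 mm thick lid (top at 130 mm). Origin: centre of its underside on the shelf, z up; its front looks along its own -x. A steel lock housing 54 wide (y) stands on the middle of the front, from the kit's front (x = -80) out to x = -130 mm, between 44 and 100 mm above the shelf
- slot (a point): Centre of the mouth of the slot in the front face of the steel lock housing, 75 mm above the shelf, at x = -130, y = 0 mm of the kit. The slot is 14 mm wide (kit's y) and 22 mm tall in a 4 mm plate. The rod goes in level, along the kit's +x. The hidden bolt's end (12 wide, 16 tall, centred within 5 mm of slot height) waits 12 to 14 mm behind the mouth; pushed home it is 28 mm behind the mouth
- bolt (a joint): Hidden bolt in the lock housing, slides along the kit's +x: starts at 0 to 0.002, fully home at its stop at 0.016 m (0.0125 and more locks the lid). Moves against about 5 N of friction and stays where it is left
- lid_handle (a point): Middle of the grip bar of the black bow handle on the lid, near the lid's front edge: round grip sleeve 14 mm thick and 72 long along the kit's y, turning freely on its axis, between two end posts; its middle is 55 mm in front of the kit's origin (kit's -x) and 162 mm above the shelf, with 25 mm free below the bar down to the lid
- lid (a joint): Lid hinge at the kit's rear, axis along the kit's y, 135 mm behind the handle and 166 mm above the shelf; rad: 0 shut, grows as the lid opens; falls shut by itself. The lid takes about 2 N to lift at the handle. Locked, the handle rises through a free play of 1 to 9 mm (different every time, cannot be seen), then the catch bears and resists by roughly 8 to 10 N for each further mm
- keeper (a joint): Give of the rubber-mounted catch that hangs from the lid and is held by the bolt, m: about 0.0001 when unloaded, about 0.0014 at a pull of 12 N at the handle, 0.00095 at 8 N, 0.0021 at 17 N, 0.0028 at 21 N (strained). Too small to read well through the noise: go by the force felt
- key: Key rod lying loose on the shelf, 90 g: black square plastic handle 60 long (own x) x 22 x 22 mm, with a steel rod of 8 mm diameter standing 80 mm out of the handle's +x end along the middle of the handle. Origin: centre of the handle's underside; the rod's axis is 11 mm above it
- key_tip (a point): Round tip of the key's rod, 110 mm along the key's +x from its origin, 11 mm above its underside
- ice_pack: Hard blue ice pack, 120 x 80 x 22 mm, bystander. Origin: centre of underside
- mug: Stainless steel mug, 76 mm across, 85 mm tall, bystander. Origin: centre of underside
- med_cup: Small white plastic medicine cup, 36 mm across, 32 mm tall, bystander. Origin: centre of underside
- dropper: Small empty amber glass dropper bottle with a black cap and bulb, 34 mm across, 99 mm tall, bystander. Origin: centre of underside
Mind the look-alikes: they are no part of the job. Of the things that look like the key, take the one that is nearest to the robot's base at the start.

How it is judged:
By the outcome, as a careful person would: the job done as asked, in the order asked, and still so for the second after the job is handed in, with the robot touching nothing.
It also fails if it takes over 72 s, if anything falls off the work surface, if the arm or the gripper's body presses on something with over 40 N, if the wrist force passes 120 N, or if a joint passes its speed limit or range.

## Working session

There is one attempt and no reset: what is moved stays moved. The work goes in short steps, Python scripts to look and compute and a shell command to move; the robot and the scene stay as the last step left them, time stands still between calls to the robot, and variables do not carry over. Pictures are saved under pics/ and viewed, and the job is handed in when it is done.

```bash
ls; mkdir -p pics; python3 - <<'E'
from plant import robot,cams
import cv2,numpy as np
o=robot.get_obs()
for k,v in o.items(): print(k,np.round(v,4).tolist())
for n in("side","top"):
    c=cams.read_camera(n); cv2.imwrite(f"pics/{n}0.png",c["frame"]); print(n,c["intrinsics"],c["k1"],np.round(c["world_to_cam"],4).tolist())
E
```

```text
pics
clock 0.0
joints [-1.364, 0.3428, 1.5251, -0.0, 1.2754, -0.146]
joint_vel [0.0001, 0.0008, -0.001, -0.0006, -0.0004, -0.0006]
joint_efforts [0.0008, -43.3681, -24.6008, -0.0003, 0.0079, -0.0]
position [0.1813, -0.4922, 0.2077]
eef_rot [[0.9384, 0.3456, -0.0003], [0.3456, -0.9384, 0.0016], [0.0002, -0.0016, -1.0]]
ft_force [-0.3815, 0.3909, 0.6714]
torque [-0.0065, -0.0024, -0.0406]
grip_width 0.9996
side [[480.3890934    0.         332.49237353]
 [  0.         480.3890934  234.25482405]
 [  0.           0.           1.        ]] 0.0354806457037285 [[-0.9959, -0.0879, 0.0225, 0.6191], [0.0642, -0.5073, 0.8593, -0.0939], [-0.0641, 0.8573, 0.5109, -1.2249], [0.0, 0.0, 0.0, 1.0]]
top [[438.30933011   0.         319.37637009]
 [  0.         438.30933011 241.53664001]
 [  0.           0.           1.        ]] -0.09524288550273081 [[0.0175, -0.9998, -0.0026, 0.1327], [0.9849, 0.0167, 0.1725, -0.6476], [-0.1724, -0.0056, 0.985, -1.2858], [0.0, 0.0, 0.0, 1.0]]
```

View pics/side0.png

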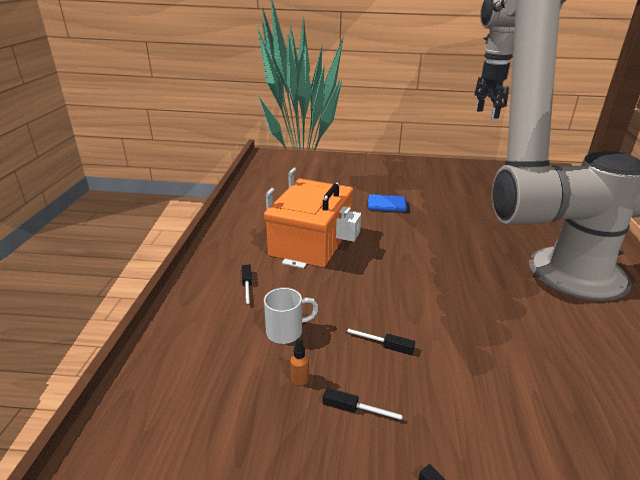

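View pics/top0.png

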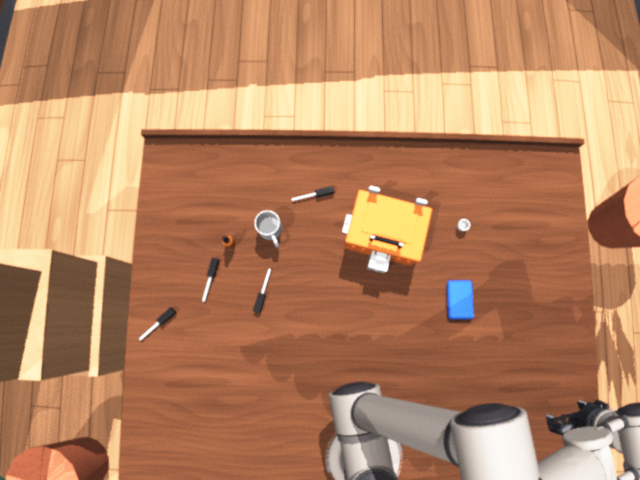

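The top view shows four key-like rods, at about (313,195), (210,280), (262,292) and (157,324). The kit is at (388,228) and its housing at (379,262). Next I measure each rod's distance from the base, and the kit's pose.

```bash
cat > h.py <<'E'
import numpy as np,cv2
from plant import robot,cams
class C:
    def __init__(s,n):
        c=cams.read_camera(n); s.f=c["frame"];s.K=np.array(c["intrinsics"]);s.k=c["k1"];s.T=np.array(c["world_to_cam"])
        s.R=s.T[:3,:3]; s.o=-s.R.T@s.T[:3,3]
    def ray(s,uv):
        d=np.array([(uv[0]-s.K[0,2])/s.K[0,0],(uv[1]-s.K[1,2])/s.K[1,1]]); p=d.copy()
        for _ in range(30): p=d/(1+s.k*(p@p))
        v=s.R.T@np.array([p[0],-p[1],-1]); return v/np.linalg.norm(v)
    def plane(s,uv,z):
        v=s.ray(uv); return s.o+v*(z-s.o[2])/v[2]
    def proj(s,P):
        q=s.R@np.asarray(P)+s.T[:3,3]; p=np.array([q[0],-q[1]])/-q[2]; p=p*(1+s.k*(p@p))
        return np.array([s.K[0,0]*p[0]+s.K[0,2],s.K[1,1]*p[1]+s.K[1,2]])
def tri(a,ua,b,ub):
    da,db=a.ray(ua),b.ray(ub)
    t=np.linalg.lstsq(np.c_[da,-db],b.o-a.o,rcond=None)[0]
    p,q=a.o+da*t[0],b.o+db*t[1]; return (p+q)/2,np.linalg.norm(p-q)
E
python3 - <<'E'
from h import *
t=C("top"); s=C("side")
for nm,h,tip in [("A",(325,191),(293,199)),("B",(213,268),(205,300)),("C",(260,303),(268,271)),("D",(167,315),(141,339))]:
    a=t.plane(h,.02)[:2];b=t.plane(tip,.011)[:2]; print(nm,a.round(3),b.round(3),"len",np.linalg.norm(a-b).round(3),"dist",np.linalg.norm(a).round(3))
def up(c,x0,x1,y0,y1,f,n): cv2.imwrite(n,cv2.resize(c.f[y0:y1,x0:x1],None,fx=f,fy=f,interpolation=cv2.INTER_CUBIC))
up(t,330,450,170,290,6,"pics/kit_t.png")
up(t,230,300,250,330,7,"pics/key_t.png")
up(s,250,420,160,280,4.5,"pics/kit_s.png")
up(s,330,430,310,370,7,"pics/key_s.png")
E
```

```text
A [0.817 0.129] [0.791 0.232] len 0.106 dist 0.827
B [0.562 0.476] [0.462 0.498] len 0.102 dist 0.736
C [0.456 0.324] [0.557 0.304] len 0.102 dist 0.559
D [0.412 0.613] [0.335 0.695] len 0.112 dist 0.739
```

View pics/kit_t.png

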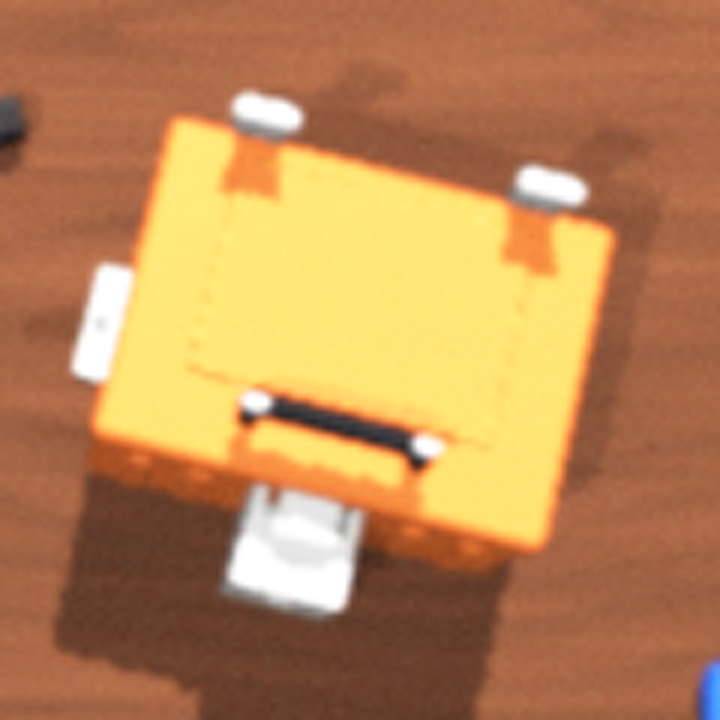

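View pics/key_t.png

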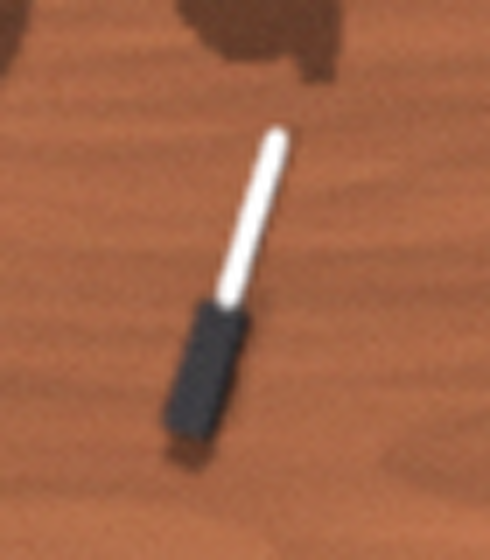

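View pics/kit_s.png

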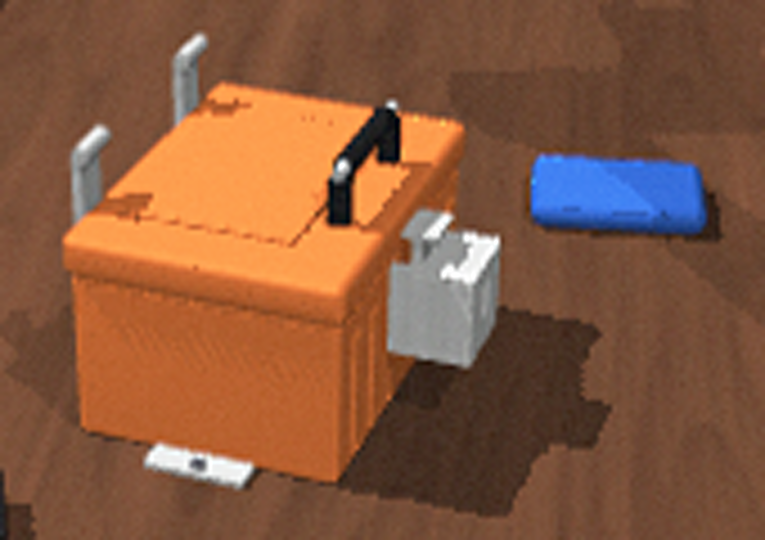

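View pics/key_s.png

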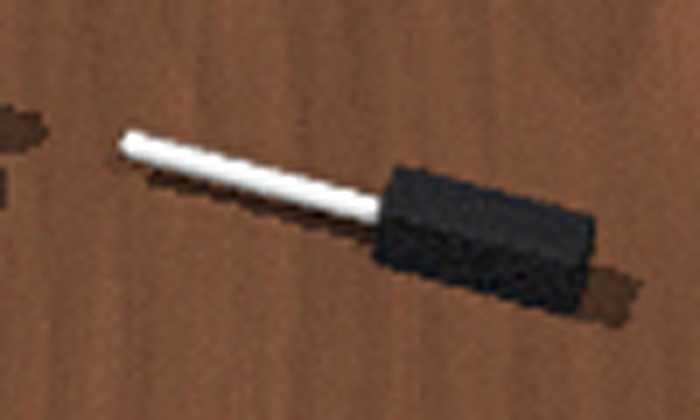

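Candidates: A (313,195), B (210,280), C (262,292) and D (157,324). C is nearest at 0.56 m against 0.74–0.83 m for the rest, and the crop confirms a black square handle with a steel rod, so C is the key (side view at (380,340)). Next I refine the key and kit poses.

```bash
python3 - <<'E'
from h import *
t=C("top"); s=C("side")
def m(u,x0,y0,f): return ((u[0]+.5)/f-.5+x0,(u[1]+.5)/f-.5+y0)
# key by masks
def blob(c,x0,y0,x1,y1,kind):
    r=c.f[y0:y1,x0:x1].astype(int); g=r.max(2)
    mk=(g<75)&(r.max(2)-r.min(2)<25) if kind=="k" else (r.min(2)>140)
    n,l,st,ce=cv2.connectedComponentsWithStats(mk.astype(np.uint8)); i=1+np.argmax(st[1:,4])
    ys,xs=np.where(l==i); p=np.c_[xs+x0,ys+y0].astype(np.float32); print(kind,st[i,4],ce[i]+[x0,y0]); return p
for c,b in((t,(245,262,285,325)),(s,(335,320,425,360))):
    for k in "kw":
        p=blob(c,*b,k); w=c is t
        if w: 
            z=.022 if k=="k" else .011
            W=np.array([c.plane(q,z)[:2] for q in p]).astype(np.float32)
            r=cv2.minAreaRect(W); print(" rect",np.round(r[0],4),np.round(r[1],4),np.round(r[2],1))
            d=cv2.fitLine(W,cv2.DIST_L2,0,.01,.01).ravel(); print(" line",d.round(4),np.degrees(np.arctan2(d[1],d[0])).round(1))
            pr=(W-d[2:])@d[:2]; print(" ends",(d[2:]+d[:2]*pr.min()).round(4),(d[2:]+d[:2]*pr.max()).round(4))
tk=lambda u:m(u,230,250,7); sk=lambda u:m(u,330,310,7)
print("tip tri",tri(t,tk((279,130)),s,sk((126,142))))
print("rodroot",tri(t,tk((229,305)),s,sk((376,208))))
tt=lambda u:m(u,330,170,6); ss=lambda u:m(u,250,160,4.5)
for n,a,b in[("capL",(257,402),(343,167)),("capR",(427,447),(392,104))]: print(n,tri(t,tt(a),s,ss(b)))
print("lid corners top@.13")
for a in[(94,432),(545,545),(175,120),(612,232)]: print(t.plane(tt(a),.13).round(4))
L=[t.plane(tt(a),.13)[:2] for a in[(94,432),(545,545),(612,232),(175,120)]]
print("rect",cv2.minAreaRect(np.float32(L)))
print("housing front top",t.plane(tt((226,588)),.1).round(4),t.plane(tt((345,612)),.1).round(4))
print("caps@.162",t.plane(tt((257,402)),.169).round(4),t.plane(tt((427,447)),.169).round(4))
E
```

```text
k 115 [259.12173913 302.7826087 ]
 rect [0.4568 0.3258] [0.0206 0.054 ] 73.5
 line [ 0.9637 -0.2669  0.4567  0.3262] -15.5
 ends [0.4309 0.3333] [0.4828 0.319 ]
w 97 [265.51546392 280.67010309]
 rect [0.5263 0.3102] [0.0118 0.0818] 75.3
 line [ 0.9657 -0.2596  0.5262  0.3103] -15.0
 ends [0.4868 0.3209] [0.5658 0.2996]
k 456 [398.5504386  343.92763158]
w 131 [365.28244275 334.72519084]
tip tri (array([0.56479731, 0.29922268, 0.01317522]), np.float64(0.0013321080513954506))
rodroot (array([0.48865741, 0.3186075 , 0.01258175]), np.float64(0.0033904309660365397))
capL (array([ 0.6426161 , -0.00596364,  0.16567911]), np.float64(0.0003894299440915953))
capR (array([ 0.62206086, -0.08532324,  0.16868117]), np.float64(0.0002866184784451632))
lid corners top@.13
[0.6335 0.0686 0.13  ]
[ 0.582  -0.1489  0.13  ]
[0.7904 0.0297 0.13  ]
[ 0.7376 -0.1857  0.13  ]
rect ((0.6863611340522766, -0.05875310301780701), (0.22346195578575134, 0.16163228452205658), 76.66890716552734)
housing front top [0.5624 0.0018 0.1   ] [ 0.5515 -0.0565  0.1   ]
caps@.162 [ 0.6422 -0.0056  0.169 ] [ 0.6222 -0.0853  0.169 ]
```

The kit checks out: the lid rectangle is 223×162 mm, yaw is about -13.7°, and the origin is about (0.686,-0.059). That puts the handle at (0.633,-0.046), and the measured caps agree. The slot comes out at (0.560,-0.029). The key's tip is at (0.566,0.2995), its axis at -15° and its handle at (0.458,0.327). I start with a transit leg.

```bash
python3 -m handwheel '[{"hand":-1,"dp":[0.036,-0.028,-0.004],"dr":[0,0,0.06]},{"hand":-1,"dp":[0.072,-0.056,-0.008],"dr":[0,0,0.12]},{"hand":-1,"dp":[0.108,-0.085,-0.012],"dr":[0,0,0.18]},{"hand":-1,"dp":[0.144,-0.113,-0.016],"dr":[0,0,0.25]},{"hand":-1,"dp":[0.18,-0.142,-0.02],"dr":[0,0,0.31]},{"hand":-1,"dp":[0.216,-0.17,-0.024],"dr":[0,0,0.37]},{"hand":-1,"dp":[0.252,-0.198,-0.028],"dr":[0,0,0.43]},{"hand":-1,"dp":[0.288,-0.226,-0.032],"dr":[0,0,0.49]},{"hand":-1,"dp":[0.324,-0.255,-0.036],"dr":[0,0,0.55]},{"hand":-1,"dp":[0.36,-0.283,-0.04],"dr":[0,0,0.614]}]' 60
cat > go.py <<'E'
import sys; from h import *
o=robot.get_obs(); R=np.array(o["eef_rot"]); p=np.array(o["position"]); t=np.array([float(x) for x in sys.argv[1:4]])
print("clk",round(o["clock"],2),"pos",p.round(4),"yaw",np.degrees(np.arctan2(R[1,0],R[0,0])).round(2),"tilt",R[:,2].round(3),"dp",(R.T@(t-p)).round(4),"F",np.round(o["ft_force"],2),"w",round(float(o["grip_width"]),3),"j",np.round(o["joints"],2))
E
python3 go.py 0.458 0.327 0.08
```

```text
clock: 1.3
position: [0.4221, -0.1009, 0.2488]
eef_rot: [[0.965, -0.261, 0.001], [-0.261, -0.965, -0.0], [0.001, 0.0, -1.0]]
ft_force: [-0.1, -0.9, -0.7]
grip_width: 1.002
clk 1.3 pos [ 0.4221 -0.1009  0.2488] yaw -15.11 tilt [ 0.001 -0.    -1.   ] dp [-0.077  -0.4225  0.1686] F [-0.11 -0.87 -0.75] w 1.002 j [-0.41  0.14  1.68 -0.    1.32  1.42]
```

```bash
python3 -m handwheel '[{"hand":-1,"dp":[-0.008,-0.045,0.015]},{"hand":-1,"dp":[-0.016,-0.09,0.03]},{"hand":-1,"dp":[-0.024,-0.135,0.05]},{"hand":-1,"dp":[-0.032,-0.18,0.067]},{"hand":-1,"dp":[-0.04,-0.225,0.085]},{"hand":-1,"dp":[-0.048,-0.27,0.1]},{"hand":-1,"dp":[-0.056,-0.31,0.12]},{"hand":-1,"dp":[-0.065,-0.35,0.14]},{"hand":-1,"dp":[-0.072,-0.39,0.155]},{"hand":-1,"dp":[-0.077,-0.4225,0.1686]}]'
python3 -m handwheel '[{"hand":-1,"dp":[0,0,0]},{"hand":-1,"dp":[0,0,0]}]'
python3 - <<'E'
from h import *
t=C("top"); s=C("side")
a=cv2.resize(t.f[240:340,200:320],None,fx=4,fy=4,interpolation=cv2.INTER_CUBIC);b=cv2.resize(s.f[270:370,330:450],None,fx=4,fy=4,interpolation=cv2.INTER_CUBIC)
cv2.imwrite("pics/pre.png",np.vstack([a,b])[:, :].copy() if 0 else cv2.resize(np.hstack([a,b]),(800,333)))
E
python3 go.py 0.458 0.327 0.004
```

```text
clk 1.4 pos [ 0.4236 -0.0984  0.249 ] yaw -14.71 tilt [ 0.002  0.001 -1.   ] dp [-0.0752 -0.4199  0.2454] F [-0.1  -0.1   0.43] w 0.999 j [-0.41  0.14  1.68  0.    1.32  1.42]validation failed for argument at $[0]...
validation failed for argument at $[0]...
```

View pics/pre.png

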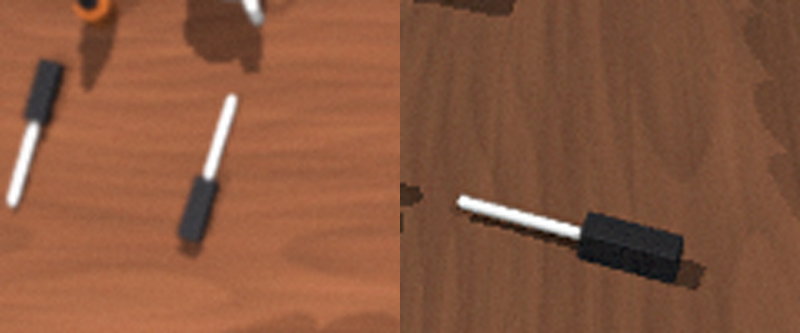

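The move was refused because "dr" is required in every row. I retry it with "dr" included.

```bash
python3 -m handwheel '[{"hand":-1,"dp":[-0.008,-0.045,0.015],"dr":[0,0,0]},{"hand":-1,"dp":[-0.016,-0.09,0.03],"dr":[0,0,0]},{"hand":-1,"dp":[-0.024,-0.135,0.05],"dr":[0,0,0]},{"hand":-1,"dp":[-0.032,-0.18,0.067],"dr":[0,0,0]},{"hand":-1,"dp":[-0.04,-0.225,0.085],"dr":[0,0,0]},{"hand":-1,"dp":[-0.048,-0.27,0.1],"dr":[0,0,0]},{"hand":-1,"dp":[-0.056,-0.31,0.12],"dr":[0,0,0]},{"hand":-1,"dp":[-0.065,-0.35,0.14],"dr":[0,0,0]},{"hand":-1,"dp":[-0.072,-0.39,0.155],"dr":[0,0,0]},{"hand":-1,"dp":[-0.077,-0.4225,0.1686],"dr":[0,0,0]}]'
python3 -m handwheel '[{"hand":-1,"dp":[0,0,0],"dr":[0,0,0]},{"hand":-1,"dp":[0,0,0],"dr":[0,0,0]},{"hand":-1,"dp":[0,0,0],"dr":[0,0,0]}]'
python3 - <<'E'
from h import *
t=C("top"); s=C("side")
a=cv2.resize(t.f[240:340,200:320],None,fx=4,fy=4,interpolation=cv2.INTER_CUBIC);b=cv2.resize(s.f[270:370,330:450],None,fx=4,fy=4,interpolation=cv2.INTER_CUBIC)
cv2.imwrite("pics/pre2.png",cv2.resize(np.hstack([a,b]),(800,333)))
E
python3 go.py 0.458 0.327 0.004
```

```text
clock: 2.4
position: [0.456, 0.3268, 0.0787]
eef_rot: [[0.966, -0.257, -0.001], [-0.257, -0.966, -0.0], [-0.0, 0.001, -1.0]]
ft_force: [0.8, 0.2, 1.3]
grip_width: 1.003
clock: 2.7
position: [0.4565, 0.3242, 0.0801]
eef_rot: [[0.966, -0.259, 0.0], [-0.259, -0.966, -0.0], [0.0, 0.0, -1.0]]
ft_force: [-0.0, -0.4, 0.1]
grip_width: 0.999
clk 2.8 pos [0.4567 0.3242 0.0805] yaw -15.05 tilt [ 0.001  0.    -1.   ] dp [ 0.0005 -0.003   0.0765] F [ 0.56 -0.17  0.27] w 1.001 j [ 0.48  0.53  1.6  -0.    1.01  2.31]
```

View pics/pre2.png

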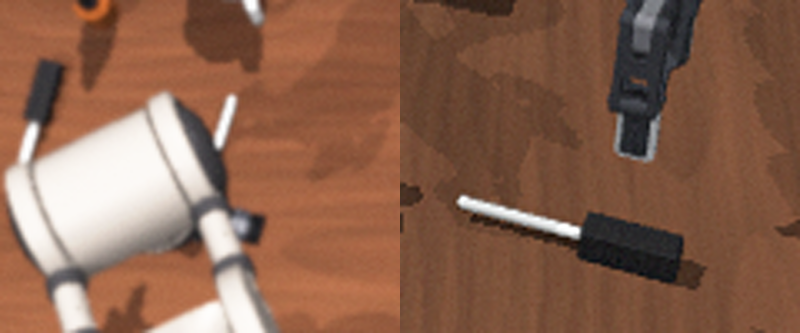

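The fingers straddle the key in both views, with the handle just below the pads in the side view. I descend and grip.

```bash
python3 -m handwheel '[{"hand":-1,"dp":[0.001,-0.002,0.03],"dr":[0,0,0]},{"hand":-1,"dp":[0.001,-0.002,0.055],"dr":[0,0,0]},{"hand":-1,"dp":[0.001,-0.002,0.07],"dr":[0,0,0]},{"hand":-1,"dp":[0.001,-0.002,0.076],"dr":[0,0,0]},{"hand":-1,"dp":[0.001,-0.002,0.076],"dr":[0,0,0]},{"hand":-1,"dp":[0.001,-0.002,0.076],"dr":[0,0,0]}]'
python3 -m handwheel '[{"hand":1,"dp":[0,0,0],"dr":[0,0,0]},{"hand":1,"dp":[0,0,0],"dr":[0,0,0]},{"hand":1,"dp":[0,0,0],"dr":[0,0,0]},{"hand":1,"dp":[0,0,0],"dr":[0,0,0]},{"hand":1,"dp":[0,0,0],"dr":[0,0,0]},{"hand":1,"dp":[0,0,0],"dr":[0,0,0]},{"hand":1,"dp":[0,0,0],"dr":[0,0,0]},{"hand":1,"dp":[0,0,0],"dr":[0,0,0]}]' 70
python3 go.py 0.457 0.326 0.08
```

```text
clock: 3.4
position: [0.4585, 0.327, 0.0048]
eef_rot: [[0.966, -0.259, 0.002], [-0.259, -0.966, 0.001], [0.001, -0.001, -1.0]]
ft_force: [0.8, 0.3, 0.1]
grip_width: 1.004
clock: 4.2
position: [0.4577, 0.327, 0.0037]
eef_rot: [[0.966, -0.258, -0.0], [-0.258, -0.966, -0.0], [0.0, 0.0, -1.0]]
ft_force: [-0.5, 0.4, 1.2]
grip_width: -0.001
clk 4.2 pos [0.4577 0.327  0.0037] yaw -14.96 tilt [-0. -0. -1.] dp [-0.0004  0.0012 -0.0763] F [-0.51  0.42  1.19] w -0.001 j [ 0.48  0.65  1.65 -0.    0.84  2.32]
```

The fingers shut to zero, so they missed. I look again.

```bash
python3 - <<'E'
from h import *
t=C("top"); s=C("side")
a=cv2.resize(t.f[240:340,200:320],None,fx=4,fy=4,interpolation=cv2.INTER_CUBIC);b=cv2.resize(s.f[290:380,330:450],None,fx=6,fy=6,interpolation=cv2.INTER_CUBIC)
cv2.imwrite("pics/g1s.png",b);cv2.imwrite("pics/g1t.png",a)
E
```

```text
(no output)
```

View pics/g1s.png

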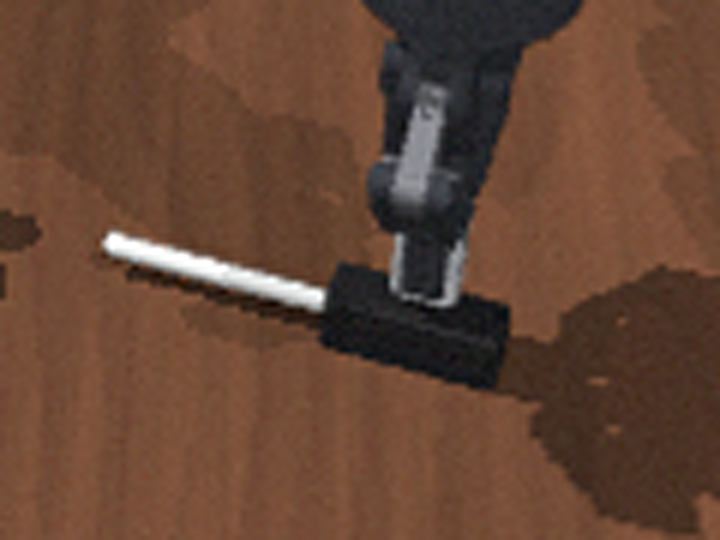

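View pics/g1t.png

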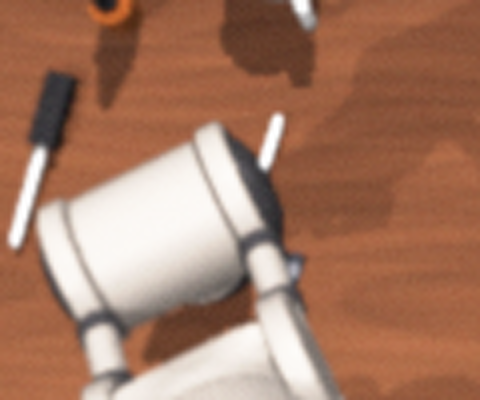

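```bash
python3 - <<'E'
from h import *
t=C("top"); s=C("side"); p=robot.get_obs()["position"]; print(p,robot.get_obs()["grip_width"])
for z in(0.004,.022,.04): 
    for y in (.29,.3,.31,.327): print(y,z,s.proj([p[0],y,z]).round(1))
def m(u,x0,y0,f): return ((u[0]+.5)/f-.5+x0,(u[1]+.5)/f-.5+y0)
print("handle top corners from side", [s.plane(m(u,330,290,6),.022).round(4).tolist() for u in[(338,265),(510,308),(500,345),(325,308)]])
E
```

```text
[0.45767951 0.32699235 0.00374209] -1.952585695415027e-05
0.29 0.004 [398.6 334.2]
0.3 0.004 [398.8 337.5]
0.31 0.004 [399.  340.9]
0.327 0.004 [399.2 346.8]
0.29 0.022 [399.4 327.6]
0.3 0.022 [399.6 330.9]
0.31 0.022 [399.8 334.2]
0.327 0.022 [400.1 340.1]
0.29 0.04 [400.3 320.9]
0.3 0.04 [400.4 324.1]
0.31 0.04 [400.6 327.5]
0.327 0.04 [400.9 333.3]
handle top corners from side [[0.4857, 0.3118, 0.022], [0.4288, 0.3261, 0.022], [0.4331, 0.3439, 0.022], [0.4902, 0.3331, 0.022]]
```

```bash
python3 - <<'E'
from h import *
s=C("side"); t=C("top")
q=np.array([.259,.966,0])
for k in(-.0425,-.055,0,.0425,.055):
  P=np.array([.4567,.3242,0])+k*q
  print(k,[s.proj(P+[0,0,z]).round(1).tolist() for z in(.08,.0935)])
cv2.imwrite("pics/g1f.png",s.f)
E
python3 - <<'E'
import cv2
a=cv2.imread("pics/side0.png")[60:130,450:550]; cv2.imwrite("pics/f0.png",cv2.resize(a,None,fx=7,fy=7,interpolation=cv2.INTER_CUBIC))
from sys import path
E
python3 - <<'E'
import sys; sys.path.insert(0,'.')
from h import *
s=C("side"); print(s.proj([.1813,-.4922,.2077]))
E
```

```text
-0.0425 [[408.0, 303.8], [408.7, 298.5]]
-0.055 [[409.3, 300.2], [410.0, 294.9]]
0 [[403.3, 316.8], [404.0, 311.3]]
0.0425 [[398.2, 330.7], [398.9, 325.2]]
0.055 [[396.7, 335.0], [397.3, 329.4]]
[483.82092153 126.64199568]
```

View pics/f0.png

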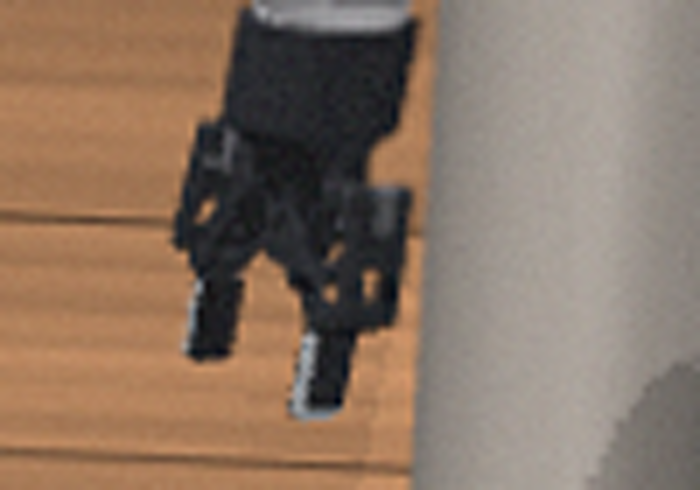

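View pics/g1f.png

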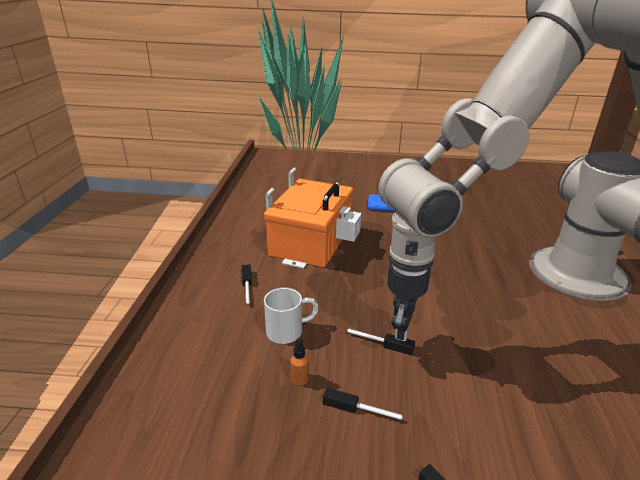

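The image shows the fingertips about 18 mm higher than the reported TCP would put them: predicted row 347, seen at 340. The start and pre-grasp pictures show the same offset. The key hasn't moved, so the fingers closed just above it. I check this with a gentle touch of the shut fingers on bare shelf beside the key.

```bash
python3 -m handwheel '[{"hand":1,"dp":[0,0,-0.02],"dr":[0,0,0]},{"hand":1,"dp":[-0.035,0,-0.02],"dr":[0,0,0]},{"hand":1,"dp":[-0.07,0,-0.01],"dr":[0,0,0]},{"hand":1,"dp":[-0.07,0,0.0],"dr":[0,0,0]},{"hand":1,"dp":[-0.07,0,0.006],"dr":[0,0,0]},{"hand":1,"dp":[-0.07,0,0.008],"dr":[0,0,0]}]'
python3 -m handwheel '[{"hand":1,"dp":[0,0,0.002],"dr":[0,0,0]},{"hand":1,"dp":[0,0,0.004],"dr":[0,0,0]},{"hand":1,"dp":[0,0,0.004],"dr":[0,0,0]}]'
```

```text
clock: 5.15
position: [0.3908, 0.345, -0.0048]
eef_rot: [[0.966, -0.258, 0.0], [-0.258, -0.966, -0.0], [0.0, 0.0, -1.0]]
ft_force: [0.3, 0.3, -0.6]
grip_width: 0.001
clock: 5.45
position: [0.3905, 0.3448, -0.0084]
eef_rot: [[0.966, -0.259, 0.0], [-0.259, -0.966, -0.0], [0.0, 0.0, -1.0]]
ft_force: [-0.6, -0.7, -0.8]
grip_width: 0.0
```

The reported z is -8 mm with no contact, so the reported TCP really does lie beyond the fingertips. I continue down.

```bash
python3 -m handwheel '[{"hand":1,"dp":[0,0,0.002],"dr":[0,0,0]},{"hand":1,"dp":[0,0,0.004],"dr":[0,0,0]},{"hand":1,"dp":[0,0,0.004],"dr":[0,0,0]}]'
python3 -m handwheel '[{"hand":1,"dp":[0,0,0.001],"dr":[0,0,0]},{"hand":1,"dp":[0,0,0.002],"dr":[0,0,0]},{"hand":1,"dp":[0,0,0.002],"dr":[0,0,0]}]'
python3 -m handwheel '[{"hand":1,"dp":[0,0,0.001],"dr":[0,0,0]},{"hand":1,"dp":[0,0,0.002],"dr":[0,0,0]},{"hand":1,"dp":[0,0,0.002],"dr":[0,0,0]}]'
```

```text
clock: 5.75
position: [0.39, 0.345, -0.0125]
eef_rot: [[0.966, -0.258, -0.0], [-0.258, -0.966, -0.0], [-0.0, 0.0, -1.0]]
ft_force: [-0.9, -0.1, -0.6]
grip_width: -0.003
clock: 6.05
position: [0.39, 0.345, -0.0143]
eef_rot: [[0.966, -0.258, -0.0], [-0.258, -0.966, -0.0], [-0.0, 0.0, -1.0]]
ft_force: [-0.0, 0.2, 1.0]
grip_width: -0.005
clock: 6.35
position: [0.39, 0.345, -0.0164]
eef_rot: [[0.966, -0.258, -0.0], [-0.258, -0.966, -0.0], [-0.0, 0.0, -1.0]]
ft_force: [-0.3, 0.7, 0.0]
grip_width: 0.003
```

```bash
python3 -m handwheel '[{"hand":1,"dp":[0,0,0.001],"dr":[0,0,0]},{"hand":1,"dp":[0,0,0.001],"dr":[0,0,0]}]'
python3 -m handwheel '[{"hand":1,"dp":[0,0,0.001],"dr":[0,0,0]},{"hand":1,"dp":[0,0,0.001],"dr":[0,0,0]}]'
python3 - <<'E'
from h import *
s=C("side")
cv2.imwrite("pics/pr.png",cv2.resize(s.f[310:370,390:480],None,fx=8,fy=8,interpolation=cv2.INTER_CUBIC))
E
```

```text
clock: 6.55
position: [0.39, 0.345, -0.0174]
eef_rot: [[0.966, -0.258, -0.0], [-0.258, -0.966, -0.0], [-0.0, 0.0, -1.0]]
ft_force: [0.6, -0.5, 0.3]
grip_width: 0.0
clock: 6.75
position: [0.39, 0.345, -0.0184]
eef_rot: [[0.966, -0.258, -0.0], [-0.258, -0.966, -0.0], [-0.0, 0.0, -1.0]]
ft_force: [0.1, -0.1, -0.1]
grip_width: -0.002
```

View pics/pr.png

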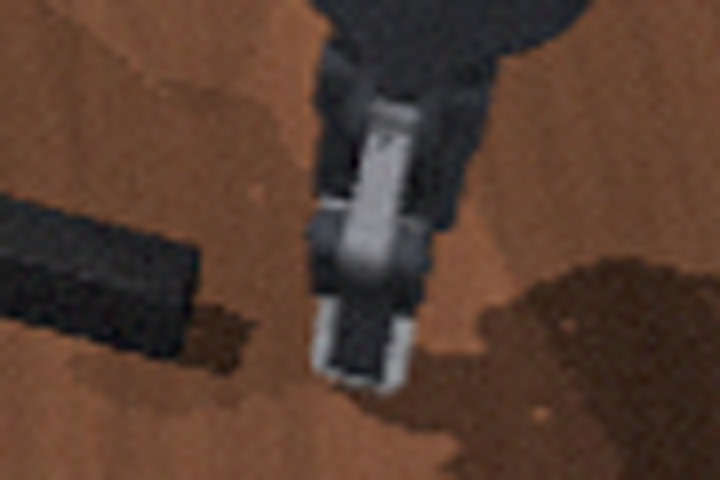

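The fingertip at about (360,385) in the crop is nearly meeting its shadow. One or two more mm.

```bash
python3 -m handwheel '[{"hand":1,"dp":[0,0,0.001],"dr":[0,0,0]},{"hand":1,"dp":[0,0,0.001],"dr":[0,0,0]}]'
python3 -m handwheel '[{"hand":1,"dp":[0,0,0.001],"dr":[0,0,0]},{"hand":1,"dp":[0,0,0.001],"dr":[0,0,0]}]'
```

```text
clock: 7.0
position: [0.39, 0.345, -0.0194]
eef_rot: [[0.966, -0.258, -0.0], [-0.258, -0.966, -0.0], [-0.0, 0.0, -1.0]]
ft_force: [-0.0, 0.1, 0.2]
grip_width: 0.003
clock: 7.2
position: [0.39, 0.345, -0.0204]
eef_rot: [[0.966, -0.258, -0.0], [-0.258, -0.966, -0.0], [-0.0, 0.0, -1.0]]
ft_force: [-0.0, 0.5, -0.0]
grip_width: 0.001
```

```bash
python3 -m handwheel '[{"hand":1,"dp":[0,0,0.001],"dr":[0,0,0]},{"hand":1,"dp":[0,0,0.001],"dr":[0,0,0]}]'
python3 -m handwheel '[{"hand":1,"dp":[0,0,0.001],"dr":[0,0,0]},{"hand":1,"dp":[0,0,0.001],"dr":[0,0,0]}]'
```

```text
clock: 7.4
position: [0.39, 0.345, -0.0214]
eef_rot: [[0.966, -0.258, -0.0], [-0.258, -0.966, -0.0], [-0.0, 0.0, -1.0]]
ft_force: [0.0, -0.5, -1.2]
grip_width: 0.001
clock: 7.6
position: [0.39, 0.345, -0.0224]
eef_rot: [[0.966, -0.258, -0.0], [-0.258, -0.966, -0.0], [-0.0, 0.0, -1.0]]
ft_force: [0.7, 0.5, 0.1]
grip_width: -0.001
```

```bash
python3 -m handwheel '[{"hand":1,"dp":[0,0,0.001],"dr":[0,0,0]},{"hand":1,"dp":[0,0,0.001],"dr":[0,0,0]}]'
python3 -m handwheel '[{"hand":1,"dp":[0,0,0.001],"dr":[0,0,0]},{"hand":1,"dp":[0,0,0.001],"dr":[0,0,0]}]'
python3 - <<'E'
from h import *
s=C("side")
for z in(-.0184,-.005,0,.005,.01):print(z,s.proj([.39,.345,z]).round(1))
cv2.imwrite("pics/pr2.png",cv2.resize(s.f[310:370,390:480],None,fx=8,fy=8,interpolation=cv2.INTER_CUBIC))
E
```

```text
clock: 7.8
position: [0.3901, 0.3451, -0.0228]
eef_rot: [[0.966, -0.258, 0.0], [-0.258, -0.966, 0.0], [0.0, -0.0, -1.0]]
ft_force: [-0.9, -1.4, 4.7]
grip_width: -0.001
clock: 8.0
position: [0.3901, 0.3451, -0.0229]
eef_rot: [[0.966, -0.258, 0.001], [-0.258, -0.966, 0.0], [0.001, -0.0, -1.0]]
ft_force: [-3.4, -2.7, 14.1]
grip_width: 0.002
-0.0184 [432.6 364.3]
-0.005 [433.5 359.4]
0 [433.8 357.5]
0.005 [434.1 355.7]
0.01 [434.4 353.8]
```

View pics/pr2.png

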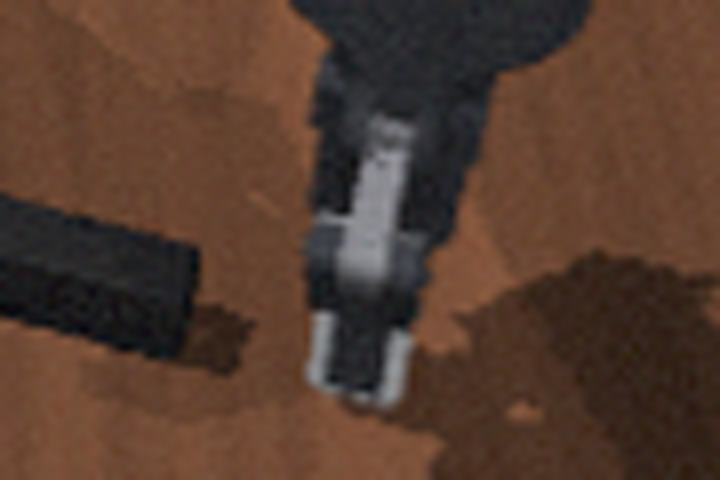

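Contact comes at a reported z of -0.0226 (4.7 N, then 14 N). So the fingertip is 22.6 mm behind the reported TCP along the tool, and every height from here is corrected by that. I go back over the key, open, and grip with the tips about 3 mm off the shelf.

```bash
python3 -m handwheel '[{"hand":1,"dp":[0,0,-0.03],"dr":[0,0,0]},{"hand":-1,"dp":[0,0,-0.06],"dr":[0,0,0]},{"hand":-1,"dp":[0.035,0,-0.06],"dr":[0,0,0]},{"hand":-1,"dp":[0.07,0,-0.06],"dr":[0,0,0]},{"hand":-1,"dp":[0.07,0,-0.06],"dr":[0,0,0]},{"hand":-1,"dp":[0.07,0,-0.06],"dr":[0,0,0]},{"hand":-1,"dp":[0.07,0,-0.06],"dr":[0,0,0]},{"hand":-1,"dp":[0.07,0,-0.06],"dr":[0,0,0]}]' 70
python3 go.py 0.458 0.327 -0.0195
```

```text
clock: 8.85
position: [0.4565, 0.3272, 0.0355]
eef_rot: [[0.966, -0.257, -0.001], [-0.257, -0.966, -0.001], [-0.001, 0.001, -1.0]]
ft_force: [-0.3, 0.0, -0.4]
grip_width: 1.0
clk 8.85 pos [0.4565 0.3272 0.0355] yaw -14.91 tilt [-0.001 -0.001 -1.   ] dp [ 0.0016 -0.0002  0.055 ] F [-0.34  0.   -0.43] w 1.0 j [0.49 0.6  1.63 0.   0.91 2.32]
```

```bash
python3 -m handwheel '[{"hand":-1,"dp":[0.001,0,0.03],"dr":[0,0,0]},{"hand":-1,"dp":[0.001,0,0.05],"dr":[0,0,0]},{"hand":-1,"dp":[0.001,0,0.055],"dr":[0,0,0]},{"hand":-1,"dp":[0.001,0,0.055],"dr":[0,0,0]}]'
python3 -m handwheel '[{"hand":1,"dp":[0,0,0],"dr":[0,0,0]},{"hand":1,"dp":[0,0,0],"dr":[0,0,0]},{"hand":1,"dp":[0,0,0],"dr":[0,0,0]},{"hand":1,"dp":[0,0,0],"dr":[0,0,0]},{"hand":1,"dp":[0,0,0],"dr":[0,0,0]},{"hand":1,"dp":[0,0,0],"dr":[0,0,0]},{"hand":1,"dp":[0,0,0],"dr":[0,0,0]}]' 70
python3 go.py 0.458 0.327 0.1
```

```text
clock: 9.25
position: [0.4577, 0.3268, -0.0198]
eef_rot: [[0.966, -0.258, -0.002], [-0.258, -0.966, -0.001], [-0.001, 0.001, -1.0]]
ft_force: [-0.1, 0.2, 0.7]
grip_width: 0.997
clock: 9.95
position: [0.4592, 0.327, -0.0184]
eef_rot: [[0.966, -0.258, 0.001], [-0.258, -0.966, 0.001], [0.001, -0.001, -1.0]]
ft_force: [0.3, -0.4, 6.2]
grip_width: 0.238
clk 9.95 pos [ 0.4592  0.327  -0.0184] yaw -14.97 tilt [ 0.001  0.001 -1.   ] dp [-0.001   0.0002 -0.1184] F [ 0.25 -0.45  6.19] w 0.238 j [ 0.48  0.68  1.66 -0.    0.8   2.32]
```

The key is gripped (opening about 20 mm). I lift it and carry it to the pre-insertion pose, with the tip about 30 mm short of the slot.

```bash
python3 -m handwheel '[{"hand":1,"dp":[0,0,-0.03],"dr":[0,0,0]},{"hand":1,"dp":[0,0.02,-0.06],"dr":[0,0,0]},{"hand":1,"dp":[0.005,0.06,-0.0645],"dr":[0,0,0]},{"hand":1,"dp":[0.012,0.1,-0.0645],"dr":[0,0,0]},{"hand":1,"dp":[0.02,0.14,-0.0645],"dr":[0,0,0]},{"hand":1,"dp":[0.026,0.18,-0.0645],"dr":[0,0,-0.01]},{"hand":1,"dp":[0.033,0.22,-0.0645],"dr":[0,0,-0.02]},{"hand":1,"dp":[0.04,0.26,-0.0645],"dr":[0,0,-0.023]},{"hand":1,"dp":[0.046,0.3,-0.0645],"dr":[0,0,-0.023]},{"hand":1,"dp":[0.0493,0.32,-0.0645],"dr":[0,0,-0.023]}]'
python3 -m handwheel '[{"hand":1,"dp":[0,0,0],"dr":[0,0,0]},{"hand":1,"dp":[0,0,0],"dr":[0,0,0]}]'
python3 - <<'E'
from h import *
t=C("top"); s=C("side")
cv2.imwrite("pics/it.png",cv2.resize(t.f[200:320,320:440],None,fx=5,fy=5,interpolation=cv2.INTER_CUBIC))
cv2.imwrite("pics/is.png",cv2.resize(s.f[190:270,310:430],None,fx=6,fy=6,interpolation=cv2.INTER_CUBIC))
E
python3 go.py 0.4235 0.0047 0.045
```

```text
clock: 10.95
position: [0.4229, 0.0024, 0.0452]
eef_rot: [[0.971, -0.238, -0.0], [-0.238, -0.971, -0.0], [-0.0, 0.0, -1.0]]
ft_force: [0.2, -0.2, -0.1]
grip_width: 0.241
clock: 11.15
position: [0.4235, 0.0048, 0.0452]
eef_rot: [[0.971, -0.237, -0.0], [-0.237, -0.971, 0.0], [-0.0, -0.0, -1.0]]
ft_force: [0.2, 1.0, -1.4]
grip_width: 0.239
clk 11.25 pos [0.4236 0.0056 0.0452] yaw -13.6 tilt [-0.  0. -1.] dp [0.0001 0.0009 0.0002] F [-0.14  0.24 -0.67] w 0.236 j [-0.17  0.39  2.    0.    0.75  1.64]
```

View pics/it.png

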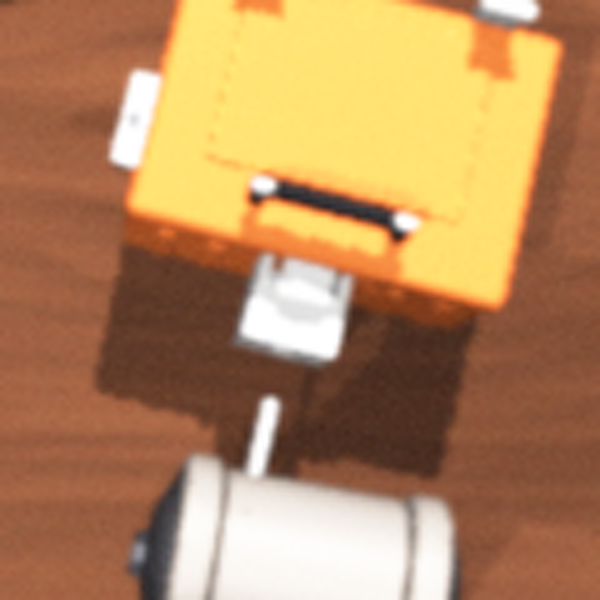

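View pics/is.png

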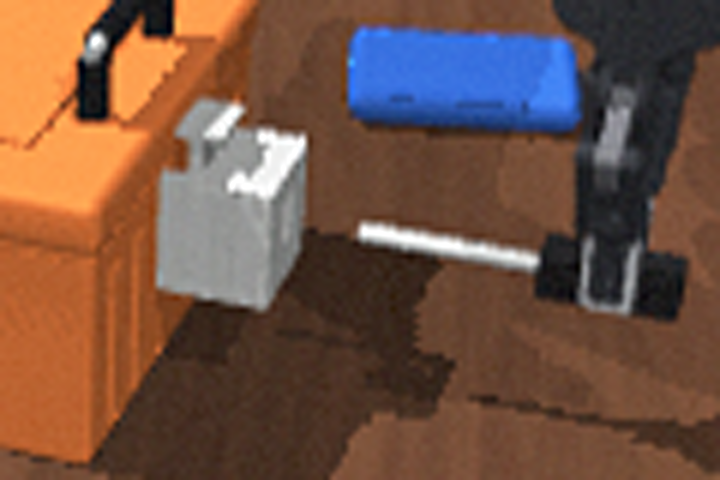

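Both views show the rod level and pointing at the housing. The tip is at (374,280) in the top view and (370,229) in the side view, and the slot shows at about (358,227) in the side view. I measure the tip against the housing.

```bash
python3 - <<'E'
from h import *
t=C("top"); s=C("side")
yaw=np.radians(-13.7); ex=np.array([np.cos(yaw),np.sin(yaw)]);ey=np.array([-ex[1],ex[0]])
O=np.array([.6864,-.0588])
K=lambda P:np.array([(P[:2]-O)@ex,(P[:2]-O)@ey]).round(4)
m=lambda u,x0,y0,f:((u[0]+.5)/f-.5+x0,(u[1]+.5)/f-.5+y0)
P,e=tri(t,m((270,400),320,200,5),s,m((360,232),310,190,6)); print("tip",P.round(4),e,K(P),"plane.075",K(t.plane(m((270,400),320,200,5),.075)))
# rod mask top
r=t.f[278:296,365:380].astype(int).min(2)
ys,xs=np.where(r>150); W=np.float32([t.plane((x+365,y+278),.077)[:2] for x,y in zip(xs,ys)])
d=cv2.fitLine(W,cv2.DIST_L2,0,.01,.01).ravel(); print("rod line yaw",np.degrees(np.arctan2(d[1],d[0])),"at",K(d[2:]),len(W)); 
# housing front edge, top view
for u in[(237,340),(333,362),(262,262),(352,285)]: print("hous",K(t.plane(m(u,320,200,5),.1)))
# housing mask width profile along kit y for rows near the front
g=t.f[248:276,364:394].astype(int).min(2); ys,xs=np.where(g>125)
Q=np.array([K(t.plane((x+364,y+248),.1)) for x,y in zip(xs,ys)])
for lo in(-.125,-.12,-.115,-.11):
    q=Q[(Q[:,0]>lo)&(Q[:,0]<lo+.006)]; print(lo,len(q),q[:,1].min(),q[:,1].max(),"mid",(q[:,1].min()+q[:,1].max())/2)
print("xmin",np.sort(Q[:,0])[:5])
# side: slot
for u in[(290,222)]: print(s.plane(m(u,310,190,6),.075), "expect slot px",(s.proj(np.r_[O-.13*ex,.075])-[310,190])*6)
print("rod at handle side", tri(t,m((255,470),320,200,5),s,m((410,238),310,190,6)))
E
```

```text
tip [ 0.5294 -0.0197  0.0762] 0.00026589679194444243 [-0.1618  0.0008] plane.075 [-0.1616  0.0008]
rod line yaw -17.059952 at [-0.1874  0.0017] 68
hous [-0.135   0.0302]
hous [-0.1334 -0.0275]
hous [-0.0863  0.0268]
hous [-0.0862 -0.0279]
-0.125 40 -0.0277 0.0306 mid 0.00145
-0.12 40 -0.0292 0.0291 mid -4.99999999999997e-05
-0.115 41 -0.0286 0.0298 mid 0.0005999999999999998
-0.11 41 -0.0272 0.0305 mid 0.0016500000000000004
xmin [-0.1367 -0.136  -0.1354 -0.1353 -0.1352]
[ 0.55951358 -0.02649147  0.075     ] expect slot px [286.29717219 217.67973278]
rod at handle side (array([ 0.49786398, -0.01122579,  0.07851518]), np.float64(0.020370613270149805))
```

The tip is at kit y +0.8 mm, the housing's midline at about +0.9 mm, and the tip height is 76 mm, so the rod is aligned. I insert gently.

```bash
python3 -m handwheel '[{"hand":1,"dp":[0.01,0,0],"dr":[0,0,0]},{"hand":1,"dp":[0.02,0,0],"dr":[0,0,0]},{"hand":1,"dp":[0.026,0,0],"dr":[0,0,0]},{"hand":1,"dp":[0.03,0,0],"dr":[0,0,0]},{"hand":1,"dp":[0.034,0,0],"dr":[0,0,0]},{"hand":1,"dp":[0.037,0,0],"dr":[0,0,0]},{"hand":1,"dp":[0.037,0,0],"dr":[0,0,0]}]'
python3 go.py 0.4595 -0.004 0.045
python3 - <<'E'
from h import *
t=C("top"); s=C("side")
cv2.imwrite("pics/jt.png",cv2.resize(t.f[230:310,340:420],None,fx=6,fy=6,interpolation=cv2.INTER_CUBIC))
cv2.imwrite("pics/js.png",cv2.resize(s.f[190:270,310:430],None,fx=6,fy=6,interpolation=cv2.INTER_CUBIC))
E
```

```text
clock: 12.05
position: [0.4599, -0.004, 0.0453]
eef_rot: [[0.972, -0.236, 0.0], [-0.236, -0.972, -0.0], [0.0, 0.0, -1.0]]
ft_force: [-0.4, 0.5, -0.9]
grip_width: 0.241
clk 12.05 pos [ 0.4599 -0.004   0.0453] yaw -13.66 tilt [ 0. -0. -1.] dp [-0.0004  0.0001  0.0003] F [-0.42  0.54 -0.89] w 0.241 j [-0.18  0.44  1.91 -0.    0.79  1.63]
```

View pics/jt.png

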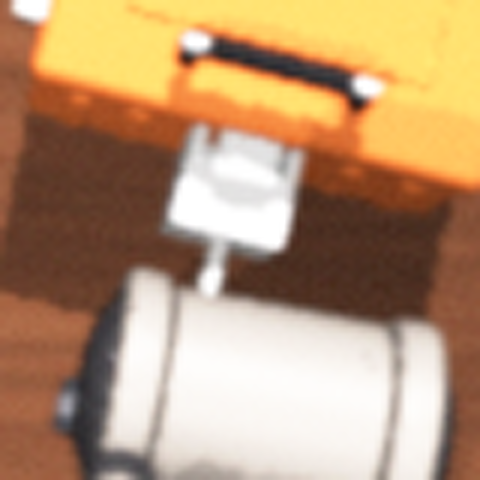

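View pics/js.png

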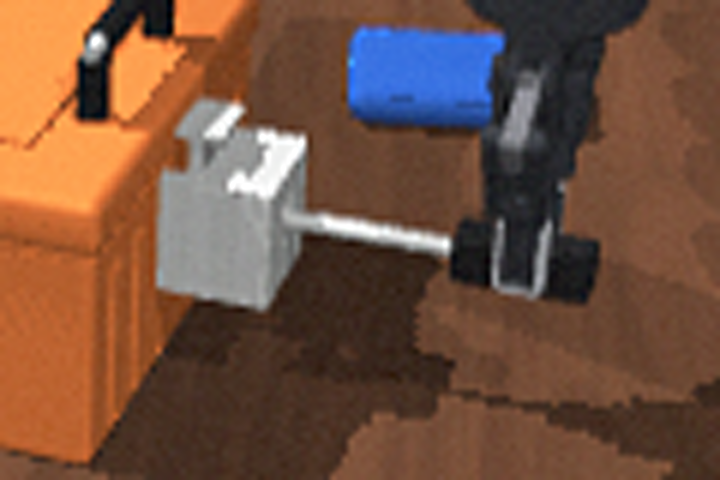

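The rod is in the slot (entry near (290,215) in the side crop) with no contact force. I push on toward the bolt.

```bash
python3 -m handwheel '[{"hand":1,"dp":[0.003,0,0],"dr":[0,0,0]},{"hand":1,"dp":[0.006,0,0],"dr":[0,0,0]},{"hand":1,"dp":[0.008,0,0],"dr":[0,0,0]},{"hand":1,"dp":[0.008,0,0],"dr":[0,0,0]}]' 90
python3 -m handwheel '[{"hand":1,"dp":[0.002,0,0],"dr":[0,0,0]},{"hand":1,"dp":[0.004,0,0],"dr":[0,0,0]},{"hand":1,"dp":[0.006,0,0],"dr":[0,0,0]}]'
python3 -m handwheel '[{"hand":1,"dp":[0.002,0,0],"dr":[0,0,0]},{"hand":1,"dp":[0.003,0,0],"dr":[0,0,0]},{"hand":1,"dp":[0.003,0,0],"dr":[0,0,0]}]'
python3 go.py 0.48 -0.009 0.045
```

```text
clock: 12.55
position: [0.4672, -0.0057, 0.0452]
eef_rot: [[0.972, -0.236, -0.001], [-0.236, -0.972, 0.0], [-0.001, 0.0, -1.0]]
ft_force: [-1.3, 0.4, 0.6]
grip_width: 0.233
clock: 12.85
position: [0.4717, -0.0068, 0.0449]
eef_rot: [[0.972, -0.236, -0.003], [-0.236, -0.972, 0.001], [-0.003, 0.0, -1.0]]
ft_force: [-5.7, 1.2, 0.2]
grip_width: 0.235
clock: 13.15
position: [0.475, -0.0076, 0.045]
eef_rot: [[0.972, -0.236, -0.003], [-0.236, -0.972, 0.0], [-0.003, 0.0, -1.0]]
ft_force: [-5.6, 0.9, 0.5]
grip_width: 0.235
clk 13.15 pos [ 0.475  -0.0076  0.045 ] yaw -13.65 tilt [-0.003  0.    -1.   ] dp [ 0.0052  0.0001 -0.0001] F [-5.56  0.92  0.52] w 0.235 j [-0.18  0.46  1.87 -0.    0.82  1.63]
```

The bolt is sliding at 5.7 N. I continue until the stop shows as a rise in force.

```bash
python3 -m handwheel '[{"hand":1,"dp":[0.001,0,0],"dr":[0,0,0]},{"hand":1,"dp":[0.002,0,0],"dr":[0,0,0]},{"hand":1,"dp":[0.002,0,0],"dr":[0,0,0]}]'
python3 -m handwheel '[{"hand":1,"dp":[0.001,0,0],"dr":[0,0,0]},{"hand":1,"dp":[0.002,0,0],"dr":[0,0,0]},{"hand":1,"dp":[0.002,0,0],"dr":[0,0,0]}]'
python3 go.py 0.48 -0.009 0.045
```

```text
clock: 13.45
position: [0.4772, -0.0082, 0.045]
eef_rot: [[0.972, -0.236, -0.002], [-0.236, -0.972, 0.0], [-0.002, 0.0, -1.0]]
ft_force: [-3.9, 0.5, -0.2]
grip_width: 0.233
clock: 13.75
position: [0.4793, -0.0087, 0.0451]
eef_rot: [[0.972, -0.236, -0.001], [-0.236, -0.972, 0.0], [-0.001, 0.0, -1.0]]
ft_force: [-5.1, 0.4, 0.5]
grip_width: 0.232
clk 13.75 pos [ 0.4793 -0.0087  0.0451] yaw -13.65 tilt [-0.001  0.    -1.   ] dp [0.0007 0.0001 0.0001] F [-5.07  0.43  0.52] w 0.232 j [-0.18  0.47  1.85 -0.    0.82  1.63]
```

```bash
python3 -m handwheel '[{"hand":1,"dp":[0.001,0,0],"dr":[0,0,0]},{"hand":1,"dp":[0.0015,0,0],"dr":[0,0,0]},{"hand":1,"dp":[0.0015,0,0],"dr":[0,0,0]}]'
python3 -m handwheel '[{"hand":1,"dp":[0.001,0,0],"dr":[0,0,0]},{"hand":1,"dp":[0.0015,0,0],"dr":[0,0,0]},{"hand":1,"dp":[0.0015,0,0],"dr":[0,0,0]}]'
python3 go.py 0.48 -0.009 0.045
```

```text
clock: 14.05
position: [0.4809, -0.0091, 0.0451]
eef_rot: [[0.972, -0.236, -0.001], [-0.236, -0.972, 0.0], [-0.001, 0.0, -1.0]]
ft_force: [-5.1, -0.1, 0.1]
grip_width: 0.233
clock: 14.35
position: [0.4813, -0.0092, 0.0449]
eef_rot: [[0.972, -0.236, -0.003], [-0.236, -0.972, 0.001], [-0.003, 0.0, -1.0]]
ft_force: [-7.7, 0.6, 0.4]
grip_width: 0.235
clk 14.35 pos [ 0.4813 -0.0092  0.0449] yaw -13.64 tilt [-0.003  0.001 -1.   ] dp [-0.0013  0.0001 -0.0001] F [-7.73  0.64  0.4 ] w 0.235 j [-0.18  0.47  1.85 -0.    0.83  1.63]
```

The tool moved only 0.4 mm for a 1.5 mm command, so the stop is being felt. I confirm with a bit more push.

```bash
python3 -m handwheel '[{"hand":1,"dp":[0.001,0,0],"dr":[0,0,0]},{"hand":1,"dp":[0.0015,0,0],"dr":[0,0,0]},{"hand":1,"dp":[0.0015,0,0],"dr":[0,0,0]},{"hand":1,"dp":[0.0015,0,0],"dr":[0,0,0]}]'
python3 -m handwheel '[{"hand":1,"dp":[0.001,0,0],"dr":[0,0,0]},{"hand":1,"dp":[0.001,0,0],"dr":[0,0,0]},{"hand":1,"dp":[0.001,0,0],"dr":[0,0,0]}]'
python3 - <<'E'
from h import *
s=C("side")
cv2.imwrite("pics/ks.png",cv2.resize(s.f[190:270,310:430],None,fx=6,fy=6,interpolation=cv2.INTER_CUBIC))
E
```

```text
clock: 14.75
position: [0.4814, -0.0092, 0.0446]
eef_rot: [[0.972, -0.236, -0.006], [-0.236, -0.972, 0.001], [-0.006, 0.0, -1.0]]
ft_force: [-12.0, 1.9, 2.0]
grip_width: 0.234
clock: 15.05
position: [0.4814, -0.0092, 0.0444]
eef_rot: [[0.972, -0.236, -0.008], [-0.236, -0.972, 0.001], [-0.008, 0.001, -1.0]]
ft_force: [-14.1, 2.4, 2.9]
grip_width: 0.229
```

View pics/ks.png

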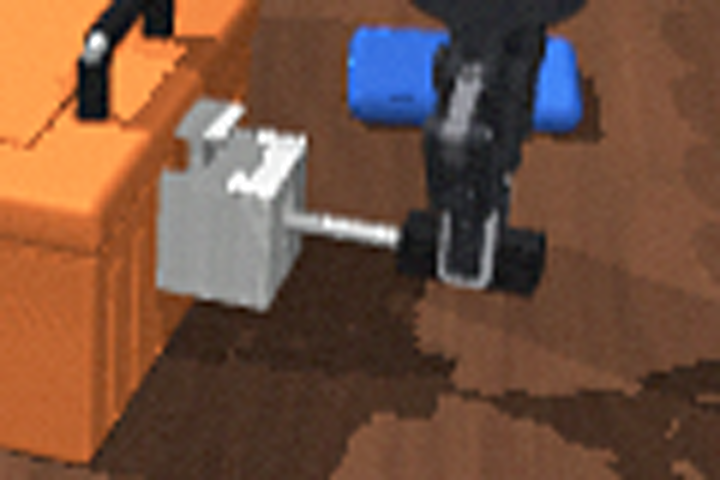

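Hard stop: 14 N with no further motion. The tip is at kit x ≈ -102 mm, exactly 28 mm behind the mouth, so the bolt is home. I withdraw the rod.

```bash
python3 -m handwheel '[{"hand":1,"dp":[-0.006,0,0],"dr":[0,0,0]},{"hand":1,"dp":[-0.015,0,0],"dr":[0,0,0]},{"hand":1,"dp":[-0.03,0,0],"dr":[0,0,0]},{"hand":1,"dp":[-0.045,0,0],"dr":[0,0,0]},{"hand":1,"dp":[-0.06,0,0],"dr":[0,0,0]},{"hand":1,"dp":[-0.07,0,0],"dr":[0,0,0]},{"hand":1,"dp":[-0.07,0,0],"dr":[0,0,0]}]'
python3 go.py 0.44 0.2 0
```

```text
clock: 15.8
position: [0.4166, 0.0066, 0.0455]
eef_rot: [[0.972, -0.236, 0.001], [-0.236, -0.972, -0.0], [0.001, 0.0, -1.0]]
ft_force: [1.6, -0.3, -0.9]
grip_width: 0.232
clk 15.8 pos [0.4166 0.0066 0.0455] yaw -13.63 tilt [ 0.001 -0.    -1.   ] dp [-0.0229 -0.1934  0.0455] F [ 1.55 -0.31 -0.89] w 0.232 j [-0.17  0.38  2.02 -0.    0.74  1.64]
```

```bash
python3 -m handwheel '[{"hand":1,"dp":[-0.005,-0.04,0],"dr":[0,0,0]},{"hand":1,"dp":[-0.01,-0.08,0],"dr":[0,0,0]},{"hand":1,"dp":[-0.015,-0.12,0.01],"dr":[0,0,0]},{"hand":1,"dp":[-0.02,-0.16,0.025],"dr":[0,0,0]},{"hand":1,"dp":[-0.023,-0.193,0.04],"dr":[0,0,0]},{"hand":1,"dp":[-0.023,-0.193,0.052],"dr":[0,0,0]},{"hand":1,"dp":[-0.023,-0.193,0.058],"dr":[0,0,0]},{"hand":1,"dp":[-0.023,-0.193,0.06],"dr":[0,0,0]},{"hand":1,"dp":[-0.023,-0.193,0.06],"dr":[0,0,0]}]'
python3 -m handwheel '[{"hand":1,"dp":[0,0,0.001],"dr":[0,0,0]},{"hand":1,"dp":[0,0,0.002],"dr":[0,0,0]},{"hand":1,"dp":[0,0,0.002],"dr":[0,0,0]}]'
python3 go.py 0.44 0.2 0
```

```text
clock: 16.7
position: [0.4408, 0.1985, -0.0147]
eef_rot: [[0.971, -0.237, -0.0], [-0.237, -0.971, -0.0], [0.0, 0.0, -1.0]]
ft_force: [-0.3, -0.5, -1.3]
grip_width: 0.231
clock: 17.0
position: [0.4408, 0.1991, -0.0164]
eef_rot: [[0.972, -0.237, 0.001], [-0.237, -0.972, 0.0], [0.001, -0.0, -1.0]]
ft_force: [0.1, 0.2, -1.0]
grip_width: 0.231
clk 17.0 pos [ 0.4408  0.1991 -0.0164] yaw -13.69 tilt [ 0.001  0.    -1.   ] dp [-0.001  -0.0007 -0.0164] F [ 0.1   0.2  -0.98] w 0.231 j [ 0.27  0.58  1.89 -0.    0.67  2.08]
```

```bash
python3 -m handwheel '[{"hand":1,"dp":[0,0,0.001],"dr":[0,0,0]},{"hand":1,"dp":[0,0,0.0015],"dr":[0,0,0]},{"hand":1,"dp":[0,0,0.0015],"dr":[0,0,0]}]'
python3 -m handwheel '[{"hand":1,"dp":[0,0,0.001],"dr":[0,0,0]},{"hand":1,"dp":[0,0,0.001],"dr":[0,0,0]}]'
```

```text
clock: 17.3
position: [0.4404, 0.1994, -0.0183]
eef_rot: [[0.972, -0.236, -0.0], [-0.236, -0.972, -0.0], [-0.0, 0.0, -1.0]]
ft_force: [0.2, -1.0, -0.8]
grip_width: 0.229
clock: 17.5
position: [0.4405, 0.1994, -0.0184]
eef_rot: [[0.972, -0.236, 0.0], [-0.236, -0.972, -0.0], [0.0, 0.0, -1.0]]
ft_force: [-2.9, -0.6, 9.8]
grip_width: 0.235
```

The key is on the shelf (9.8 N contact). I open, rise and check it.

```bash
python3 -m handwheel '[{"hand":1,"dp":[0,0,-0.001],"dr":[0,0,0]},{"hand":-1,"dp":[0,0,-0.001],"dr":[0,0,0]},{"hand":-1,"dp":[0,0,-0.001],"dr":[0,0,0]},{"hand":-1,"dp":[0,0,-0.001],"dr":[0,0,0]},{"hand":-1,"dp":[0,0,-0.001],"dr":[0,0,0]},{"hand":-1,"dp":[0,0,-0.001],"dr":[0,0,0]},{"hand":-1,"dp":[0,0,-0.02],"dr":[0,0,0]},{"hand":-1,"dp":[0,0,-0.06],"dr":[0,0,0]},{"hand":-1,"dp":[0,0,-0.11],"dr":[0,0,0]},{"hand":-1,"dp":[0,0,-0.15],"dr":[0,0,0]}]'
python3 - <<'E'
from h import *
s=C("side")
cv2.imwrite("pics/ls.png",cv2.resize(s.f[230:350,310:470],None,fx=5,fy=5,interpolation=cv2.INTER_CUBIC))
E
python3 go.py 0.633 -0.046 0.2
```

```text
clock: 18.5
position: [0.4407, 0.1994, 0.1331]
eef_rot: [[0.972, -0.236, 0.001], [-0.236, -0.972, 0.0], [0.001, -0.0, -1.0]]
ft_force: [-0.1, 0.2, -0.3]
grip_width: 1.001
clk 18.55 pos [0.444  0.2005 0.139 ] yaw -13.64 tilt [ 0.011  0.003 -1.   ] dp [ 0.2424  0.1946 -0.0596] F [2.77 1.01 5.59] w 0.997 j [ 0.27  0.34  1.74 -0.    1.05  2.08]
```

View pics/ls.png

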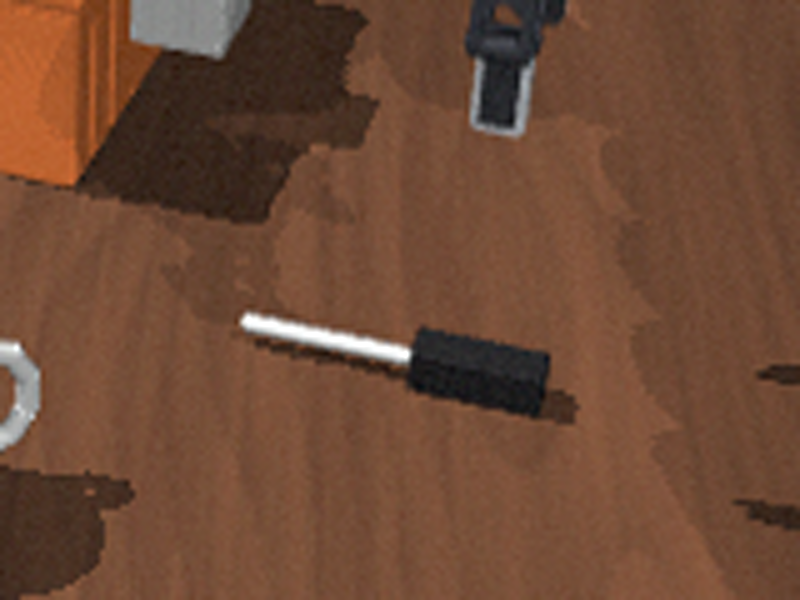

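The key lies flat. Now the lid handle: rise, turn 90° and go over the bar.

```bash
python3 -m handwheel '[{"hand":-1,"dp":[0,0,-0.045],"dr":[0,0,-0.15]},{"hand":-1,"dp":[0.02,0.015,-0.0765],"dr":[0,0,-0.3]},{"hand":-1,"dp":[0.05,0.04,-0.0765],"dr":[0,0,-0.45]},{"hand":-1,"dp":[0.08,0.063,-0.0765],"dr":[0,0,-0.6]},{"hand":-1,"dp":[0.11,0.087,-0.0765],"dr":[0,0,-0.75]},{"hand":-1,"dp":[0.14,0.11,-0.0765],"dr":[0,0,-0.9]},{"hand":-1,"dp":[0.17,0.134,-0.0765],"dr":[0,0,-1.05]},{"hand":-1,"dp":[0.2,0.158,-0.0765],"dr":[0,0,-1.2]},{"hand":-1,"dp":[0.23,0.18,-0.0765],"dr":[0,0,-1.35]},{"hand":-1,"dp":[0.245,0.193,-0.0765],"dr":[0,0,-1.5]}]' 50
python3 -m handwheel '[{"hand":-1,"dp":[0,0,0],"dr":[0,0,-0.07]},{"hand":-1,"dp":[0,0,0],"dr":[0,0,-0.07]},{"hand":-1,"dp":[0,0,0],"dr":[0,0,-0.07]}]'
python3 go.py 0.633 -0.046 0.1205
python3 - <<'E'
from h import *
s=C("side");t=C("top")
cv2.imwrite("pics/ms.png",cv2.resize(s.f[120:240,260:380],None,fx=5,fy=5,interpolation=cv2.INTER_CUBIC))
E
```

```text
clock: 19.55
position: [0.6343, -0.0486, 0.2062]
eef_rot: [[0.301, 0.954, -0.0], [0.954, -0.301, -0.0], [-0.001, -0.0, -1.0]]
ft_force: [-0.4, 0.3, -0.0]
grip_width: 0.997
clock: 19.85
position: [0.6328, -0.0458, 0.2069]
eef_rot: [[0.24, 0.971, -0.001], [0.971, -0.24, 0.0], [-0.0, -0.001, -1.0]]
ft_force: [0.4, -0.4, 0.6]
grip_width: 1.002
clk 19.85 pos [ 0.6328 -0.0458  0.2069] yaw 76.13 tilt [-0.001  0.    -1.   ] dp [-0.0002  0.0003  0.0864] F [ 0.36 -0.38  0.57] w 1.002 j [-0.19  0.55  1.2  -0.    1.4   0.05]
```

View pics/ms.png

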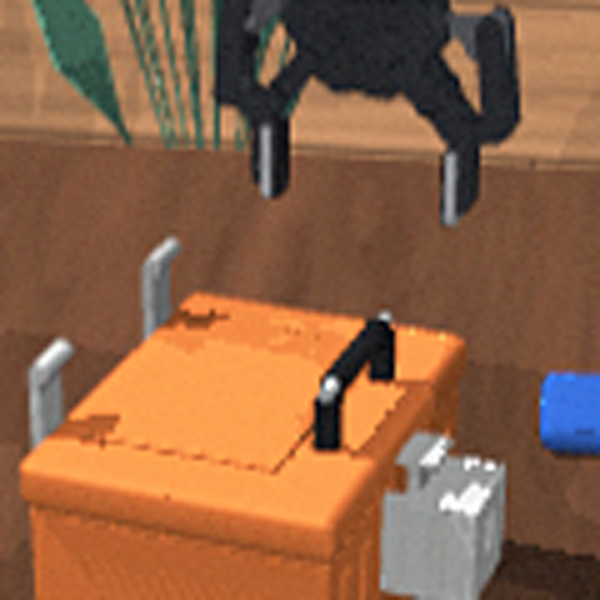

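The jaws straddle the bar symmetrically, with fingers at (270,190) and (455,215) and the bar's middle below at (355,355). I descend and close.

```bash
python3 -m handwheel '[{"hand":-1,"dp":[0,0,0.03],"dr":[0,0,0]},{"hand":-1,"dp":[0,0,0.055],"dr":[0,0,0]},{"hand":-1,"dp":[0,0,0.075],"dr":[0,0,0]},{"hand":-1,"dp":[0,0,0.085],"dr":[0,0,0]},{"hand":-1,"dp":[0,0,0.085],"dr":[0,0,0]},{"hand":-1,"dp":[0,0,0.085],"dr":[0,0,0]}]'
python3 - <<'E'
from h import *
s=C("side")
cv2.imwrite("pics/ns.png",cv2.resize(s.f[120:240,260:380],None,fx=5,fy=5,interpolation=cv2.INTER_CUBIC))
E
python3 go.py 0.633 -0.046 0.1205
```

```text
clock: 20.55
position: [0.6336, -0.0459, 0.1233]
eef_rot: [[0.238, 0.971, 0.002], [0.971, -0.238, -0.0], [-0.0, 0.002, -1.0]]
ft_force: [-0.5, -0.4, -0.0]
grip_width: 0.998
clk 20.6 pos [ 0.6338 -0.046   0.1237] yaw 76.24 tilt [ 0.002 -0.001 -1.   ] dp [-0.0002 -0.0008  0.0032] F [ 0.09 -0.29 -0.64] w 0.996 j [-0.19  0.61  1.32 -0.    1.21  0.05]
```

View pics/ns.png

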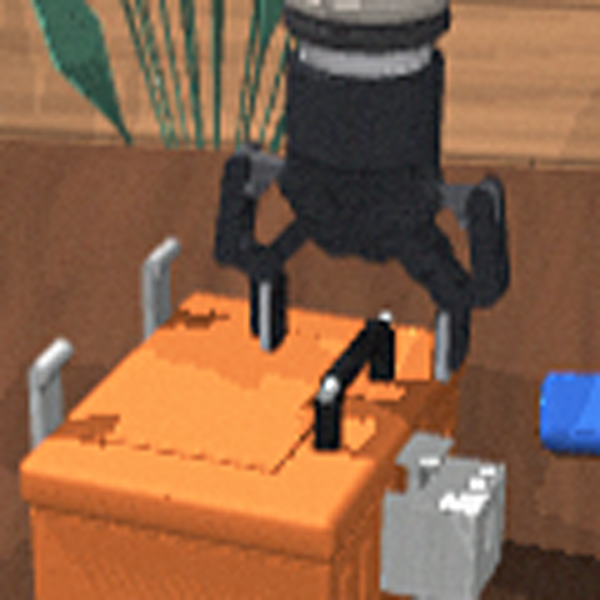

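```bash
python3 -m handwheel '[{"hand":-1,"dp":[0,0,0.002],"dr":[0,0,0]},{"hand":1,"dp":[0,0,0.002],"dr":[0,0,0]},{"hand":1,"dp":[0,0,0.002],"dr":[0,0,0]},{"hand":1,"dp":[0,0,0.002],"dr":[0,0,0]},{"hand":1,"dp":[0,0,0.002],"dr":[0,0,0]},{"hand":1,"dp":[0,0,0.002],"dr":[0,0,0]},{"hand":1,"dp":[0,0,0.002],"dr":[0,0,0]},{"hand":1,"dp":[0,0,0.002],"dr":[0,0,0]},{"hand":1,"dp":[0,0,0.002],"dr":[0,0,0]}]' 50
python3 go.py 0.633 -0.046 0.1205
```

```text
clock: 21.5
position: [0.6341, -0.0463, 0.1206]
eef_rot: [[0.238, 0.971, 0.003], [0.971, -0.238, -0.001], [0.0, 0.003, -1.0]]
ft_force: [5.5, -0.7, -0.9]
grip_width: 0.148
clk 21.5 pos [ 0.6341 -0.0463  0.1206] yaw 76.23 tilt [ 0.003 -0.001 -1.   ] dp [-0.     -0.0012  0.0001] F [ 5.51 -0.73 -0.88] w 0.148 j [-0.19  0.62  1.32 -0.    1.2   0.05]
```

The bar is gripped (opening about 13 mm). I take out the 1 mm of sideways strain and start raising in small steps.

```bash
python3 -m handwheel '[{"hand":1,"dp":[0,0.001,-0.0005],"dr":[0,0,0]},{"hand":1,"dp":[0,0.001,-0.001],"dr":[0,0,0]},{"hand":1,"dp":[0,0.001,-0.001],"dr":[0,0,0]}]'
python3 -m handwheel '[{"hand":1,"dp":[0,0,-0.0005],"dr":[0,0,0]},{"hand":1,"dp":[0,0,-0.001],"dr":[0,0,0]}]'
python3 -m handwheel '[{"hand":1,"dp":[0,0,-0.0005],"dr":[0,0,0]},{"hand":1,"dp":[0,0,-0.001],"dr":[0,0,0]}]'
```

```text
clock: 21.8
position: [0.634, -0.0463, 0.1212]
eef_rot: [[0.238, 0.971, -0.0], [0.971, -0.238, -0.0], [-0.0, -0.0, -1.0]]
ft_force: [3.7, -0.8, -1.9]
grip_width: 0.143
clock: 22.0
position: [0.634, -0.0462, 0.1223]
eef_rot: [[0.238, 0.971, 0.0], [0.971, -0.238, -0.0], [-0.0, 0.0, -1.0]]
ft_force: [3.7, -0.0, -1.6]
grip_width: 0.146
clock: 22.2
position: [0.634, -0.0462, 0.1234]
eef_rot: [[0.238, 0.971, 0.0], [0.971, -0.238, -0.0], [-0.0, 0.0, -1.0]]
ft_force: [3.4, -0.9, -2.6]
grip_width: 0.142
```

```bash
python3 -m handwheel '[{"hand":1,"dp":[0,0,-0.0005],"dr":[0,0,0]},{"hand":1,"dp":[0,0,-0.001],"dr":[0,0,0]}]' | sed -n '2p;4p'
python3 -m handwheel '[{"hand":1,"dp":[0,0,-0.0005],"dr":[0,0,0]},{"hand":1,"dp":[0,0,-0.001],"dr":[0,0,0]}]'| sed -n '2p;4p'
```

```text
position: [0.634, -0.0463, 0.1244]
ft_force: [3.6, -1.3, -1.9]
position: [0.634, -0.0462, 0.1253]
ft_force: [2.9, -0.7, -1.9]
```

```bash
python3 -m handwheel '[{"hand":1,"dp":[0,0,-0.0005],"dr":[0,0,0]},{"hand":1,"dp":[0,0,-0.001],"dr":[0,0,0]}]'| sed -n '2p;4p'
```

```text
position: [0.634, -0.0462, 0.1263]
ft_force: [3.2, -0.5, -2.8]
```

```bash
python3 -m handwheel '[{"hand":1,"dp":[0,0,-0.0005],"dr":[0,0,0]},{"hand":1,"dp":[0,0,-0.001],"dr":[0,0,0]}]'| sed -n '2p;4p'
```

```text
position: [0.634, -0.0462, 0.1273]
ft_force: [3.6, 0.5, -2.2]
```

```bash
python3 -m handwheel '[{"hand":1,"dp":[0,0,-0.0005],"dr":[0,0,0]},{"hand":1,"dp":[0,0,-0.001],"dr":[0,0,0]}]'| sed -n '2p;4p'
```

```text
position: [0.6341, -0.0462, 0.1283]
ft_force: [3.1, -0.8, -3.6]
```

```bash
python3 -m handwheel '[{"hand":1,"dp":[0,0,-0.0005],"dr":[0,0,0]},{"hand":1,"dp":[0,0,-0.001],"dr":[0,0,0]}]'| sed -n '2p;4p'
```

```text
position: [0.634, -0.0462, 0.1288]
ft_force: [5.8, -1.6, -6.6]
```

The catch bears after about 8 mm of play (6.6 N). Smaller steps now.

```bash
python3 -m handwheel '[{"hand":1,"dp":[0,0,-0.0005],"dr":[0,0,0]},{"hand":1,"dp":[0,0,-0.0005],"dr":[0,0,0]}]'| sed -n '1,2p;4p'
```

```text
clock: 23.6
position: [0.634, -0.0462, 0.129]
ft_force: [6.8, -1.6, -6.5]
```

```bash
python3 -m handwheel '[{"hand":1,"dp":[0,0.001,-0.0003],"dr":[0,0,0]},{"hand":1,"dp":[0,0.001,-0.0005],"dr":[0,0,0]}]'| sed -n '1,2p;4p'
```

```text
clock: 23.8
position: [0.634, -0.0462, 0.1292]
ft_force: [1.5, -0.0, -9.5]
```

```bash
python3 -m handwheel '[{"hand":1,"dp":[0,0.0003,-0.0003],"dr":[0,0,0]},{"hand":1,"dp":[0,0.0003,-0.0003],"dr":[0,0,0]}]'| sed -n '1,2p;4p'; python3 -m handwheel '[{"hand":1,"dp":[0,0,0],"dr":[0,0,0]}]'| sed -n '1,2p;4p'
```

```text
clock: 24.0
position: [0.634, -0.0462, 0.1294]
ft_force: [0.7, 0.0, -12.0]
clock: 24.1
position: [0.634, -0.0462, 0.1295]
ft_force: [-1.7, 0.6, -12.3]
```

The pull is 12 N and nearly vertical. I hold it for about a second, sampling as it goes.

```bash
python3 -m handwheel '[{"hand":1,"dp":[0,0,0],"dr":[0,0,0]},{"hand":1,"dp":[0,0,0],"dr":[0,0,0]}]'| sed -n '1,2p;4p'; python3 -m handwheel '[{"hand":1,"dp":[0,0,0],"dr":[0,0,0]},{"hand":1,"dp":[0,0,0],"dr":[0,0,0]},{"hand":1,"dp":[0,0,0],"dr":[0,0,0]}]'| sed -n '1,2p;4p'
```

```text
clock: 24.3
position: [0.6341, -0.0462, 0.1297]
ft_force: [-4.5, 0.9, -12.4]
clock: 24.6
position: [0.6341, -0.0463, 0.1298]
ft_force: [-5.0, 1.1, -14.7]
```

```bash
python3 -m handwheel '[{"hand":1,"dp":[0,0,0],"dr":[0,0,0]},{"hand":1,"dp":[0,0,0],"dr":[0,0,0]},{"hand":1,"dp":[0,0,0],"dr":[0,0,0]}]'| sed -n '1,2p;4p'; python3 -m handwheel '[{"hand":1,"dp":[0,0,0],"dr":[0,0,0]},{"hand":1,"dp":[0,0,0],"dr":[0,0,0]},{"hand":1,"dp":[0,0,0],"dr":[0,0,0]}]'| sed -n '1,2p;4p'
```

```text
clock: 24.9
position: [0.6341, -0.0463, 0.1298]
ft_force: [-5.2, 1.0, -14.2]
clock: 25.2
position: [0.6341, -0.0463, 0.1298]
ft_force: [-5.5, 0.3, -15.4]
```

The force crept up to about 14.5 N as the arm settled, with -5 N sideways. That is under 20 N but above "about 12". I ease down slightly and hold another second at 12 N.

```bash
python3 -m handwheel '[{"hand":1,"dp":[0,-0.0005,0.0003],"dr":[0,0,0]},{"hand":1,"dp":[0,-0.0005,0.0003],"dr":[0,0,0]}]'| sed -n '1,2p;4p'; python3 -m handwheel '[{"hand":1,"dp":[0,0,0],"dr":[0,0,0]},{"hand":1,"dp":[0,0,0],"dr":[0,0,0]}]'| sed -n '1,2p;4p'; python3 -m handwheel '[{"hand":1,"dp":[0,0,0],"dr":[0,0,0]},{"hand":1,"dp":[0,0,0],"dr":[0,0,0]}]'| sed -n '1,2p;4p'
```

```text
clock: 25.4
position: [0.6342, -0.0463, 0.1299]
ft_force: [-6.0, 1.3, -14.2]
clock: 25.6
position: [0.6342, -0.0463, 0.1299]
ft_force: [-5.7, 1.5, -14.4]
clock: 25.8
position: [0.6342, -0.0463, 0.1299]
ft_force: [-5.2, 1.1, -14.8]
```

```bash
python3 -m handwheel '[{"hand":1,"dp":[0,-0.0005,0.0003],"dr":[0,0,0]},{"hand":1,"dp":[0,-0.0005,0.0005],"dr":[0,0,0]}]'| sed -n '1,2p;4p'; python3 -m handwheel '[{"hand":1,"dp":[0,0,0],"dr":[0,0,0]},{"hand":1,"dp":[0,0,0],"dr":[0,0,0]}]'| sed -n '1,2p;4p'
```

```text
clock: 26.0
position: [0.6342, -0.0463, 0.1298]
ft_force: [-5.1, 1.1, -13.2]
clock: 26.2
position: [0.6342, -0.0463, 0.1298]
ft_force: [-4.5, 1.1, -13.2]
```

```bash
python3 -m handwheel '[{"hand":1,"dp":[0,-0.0004,0.0003],"dr":[0,0,0]},{"hand":1,"dp":[0,-0.0004,0.0003],"dr":[0,0,0]}]'| sed -n '1,2p;4p'; python3 -m handwheel '[{"hand":1,"dp":[0,0,0],"dr":[0,0,0]},{"hand":1,"dp":[0,0,0],"dr":[0,0,0]}]'| sed -n '1,2p;4p'; python3 -m handwheel '[{"hand":1,"dp":[0,0,0],"dr":[0,0,0]},{"hand":1,"dp":[0,0,0],"dr":[0,0,0]}]'| sed -n '1,2p;4p'
```

```text
clock: 26.4
position: [0.6343, -0.0463, 0.1298]
ft_force: [-3.8, 0.7, -11.9]
clock: 26.6
position: [0.6342, -0.0463, 0.1297]
ft_force: [-2.8, 0.6, -11.8]
clock: 26.8
position: [0.6342, -0.0463, 0.1297]
ft_force: [-3.3, 1.3, -11.0]
```

The pull is now steady at about 11.7 N. I hold it.

```bash
for i in 1 2 3; do python3 -m handwheel '[{"hand":1,"dp":[0,0,0],"dr":[0,0,0]},{"hand":1,"dp":[0,0,0],"dr":[0,0,0]},{"hand":1,"dp":[0,0,0],"dr":[0,0,0]}]'| sed -n '1,2p;4p'; done
```

```text
clock: 27.1
position: [0.6342, -0.0462, 0.1297]
ft_force: [-2.1, -0.2, -10.5]
clock: 27.4
position: [0.6342, -0.0463, 0.1297]
ft_force: [-0.7, -0.4, -10.7]
clock: 27.7
position: [0.6342, -0.0463, 0.1297]
ft_force: [-0.4, -0.7, -10.4]
```

It drifted to 10.5 N. One small nudge up should give a clean second at about 12 N.

```bash
python3 -m handwheel '[{"hand":1,"dp":[0,0,-0.0003],"dr":[0,0,0]},{"hand":1,"dp":[0,0,-0.0003],"dr":[0,0,0]}]'| sed -n '1,2p;4p'; for i in 1 2 3; do python3 -m handwheel '[{"hand":1,"dp":[0,0,0],"dr":[0,0,0]},{"hand":1,"dp":[0,0,0],"dr":[0,0,0]},{"hand":1,"dp":[0,0,0],"dr":[0,0,0]}]'| sed -n '1,2p;4p'; done
```

```text
clock: 27.9
position: [0.6341, -0.0463, 0.1297]
ft_force: [0.6, -0.0, -11.3]
clock: 28.2
position: [0.6342, -0.0463, 0.1298]
ft_force: [1.8, -1.3, -11.9]
clock: 28.5
position: [0.6341, -0.0463, 0.1298]
ft_force: [2.5, -1.0, -12.7]
clock: 28.8
position: [0.6341, -0.0463, 0.1298]
ft_force: [3.9, -1.4, -14.5]
```

The catch held at about 12 N for over a second. Now I ease the lid down, about 9 mm.

```bash
python3 -m handwheel '[{"hand":1,"dp":[0,0,0.001],"dr":[0,0,0]},{"hand":1,"dp":[0,0,0.002],"dr":[0,0,0]},{"hand":1,"dp":[0,0,0.003],"dr":[0,0,0]},{"hand":1,"dp":[0,0,0.004],"dr":[0,0,0]},{"hand":1,"dp":[0,0,0.005],"dr":[0,0,0]},{"hand":1,"dp":[0,0,0.006],"dr":[0,0,0]},{"hand":1,"dp":[0,0,0.007],"dr":[0,0,0]},{"hand":1,"dp":[0,0,0.008],"dr":[0,0,0]},{"hand":1,"dp":[0,0,0.009],"dr":[0,0,0]},{"hand":1,"dp":[0,0,0.009],"dr":[0,0,0]}]'| sed -n '1,2p;4p'
python3 -m handwheel '[{"hand":1,"dp":[0,0,0.0005],"dr":[0,0,0]},{"hand":1,"dp":[0,0,0.0005],"dr":[0,0,0]}]'| sed -n '1,2p;4p'
```

```text
clock: 29.8
position: [0.6341, -0.0462, 0.1207]
ft_force: [0.2, -1.4, -1.7]
clock: 30.0
position: [0.6341, -0.0463, 0.1205]
ft_force: [0.3, -1.0, -0.8]
```

The height is back at the value it had when gripped (0.1206), with no load. I let go and rise.

```bash
python3 -m handwheel '[{"hand":1,"dp":[0,0,0.0005],"dr":[0,0,0]},{"hand":1,"dp":[0,0,0.0005],"dr":[0,0,0]},{"hand":-1,"dp":[0,0,0.0],"dr":[0,0,0]},{"hand":-1,"dp":[0,0,0.0],"dr":[0,0,0]},{"hand":-1,"dp":[0,0,0.0],"dr":[0,0,0]},{"hand":-1,"dp":[0,0,0.0],"dr":[0,0,0]},{"hand":-1,"dp":[0,0,0],"dr":[0,0,0]},{"hand":-1,"dp":[0,0,0],"dr":[0,0,0]}]'
python3 -m handwheel '[{"hand":-1,"dp":[0,0,-0.02],"dr":[0,0,0]},{"hand":-1,"dp":[0,0,-0.05],"dr":[0,0,0]},{"hand":-1,"dp":[0,0,-0.09],"dr":[0,0,0]},{"hand":-1,"dp":[-0.04,0,-0.1],"dr":[0,0,0]},{"hand":-1,"dp":[-0.08,-0.04,-0.1],"dr":[0,0,0]},{"hand":-1,"dp":[-0.12,-0.08,-0.1],"dr":[0,0,0]},{"hand":-1,"dp":[-0.16,-0.11,-0.1],"dr":[0,0,0]},{"hand":-1,"dp":[-0.2,-0.14,-0.1],"dr":[0,0,0]},{"hand":-1,"dp":[-0.2,-0.14,-0.1],"dr":[0,0,0]},{"hand":-1,"dp":[-0.2,-0.14,-0.1],"dr":[0,0,0]}]'
python3 - <<'E'
from h import *
s=C("side");t=C("top")
cv2.imwrite("pics/es.png",s.f);cv2.imwrite("pics/et.png",t.f)
cv2.imwrite("pics/ek.png",cv2.resize(s.f[150:290,240:440],None,fx=4,fy=4,interpolation=cv2.INTER_CUBIC))
a=cv2.imread("pics/side0.png")
d=cv2.absdiff(a,s.f)[200:270,265:335].mean(); print("kit diff",d)
E
```

```text
clock: 30.8
position: [0.6339, -0.0462, 0.1202]
eef_rot: [[0.238, 0.971, -0.0], [0.971, -0.238, -0.0], [-0.0, -0.0, -1.0]]
ft_force: [-0.4, -0.3, 0.5]
grip_width: 1.0
clock: 31.8
position: [0.4493, -0.2084, 0.2208]
eef_rot: [[0.241, 0.971, 0.001], [0.971, -0.241, -0.001], [-0.0, 0.001, -1.0]]
ft_force: [0.4, 0.6, -0.6]
grip_width: 0.998
kit diff 2.5455102040816326
```

View pics/es.png

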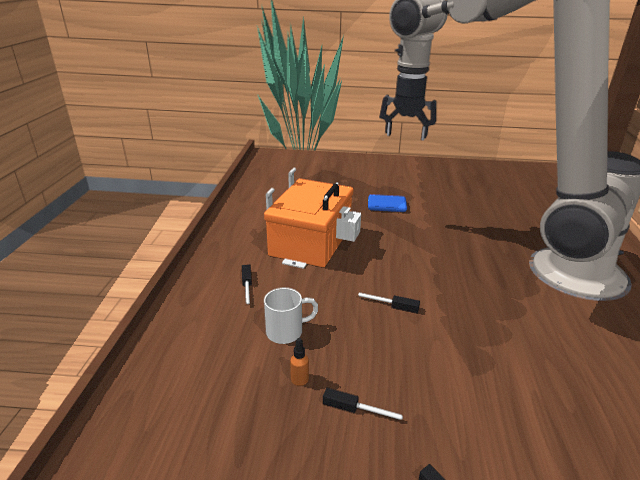

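View pics/et.png

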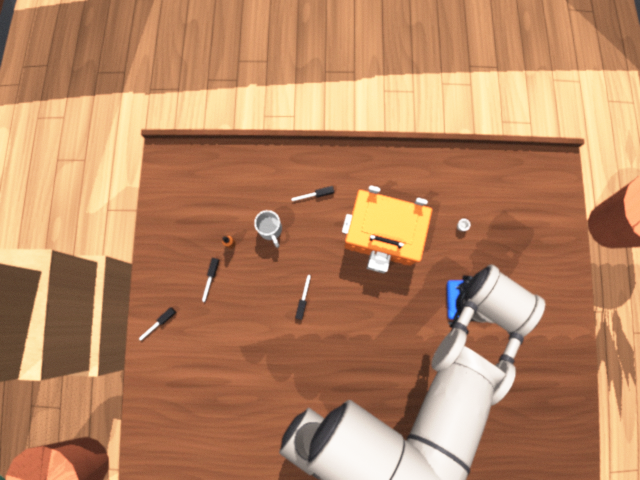

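View pics/ek.png

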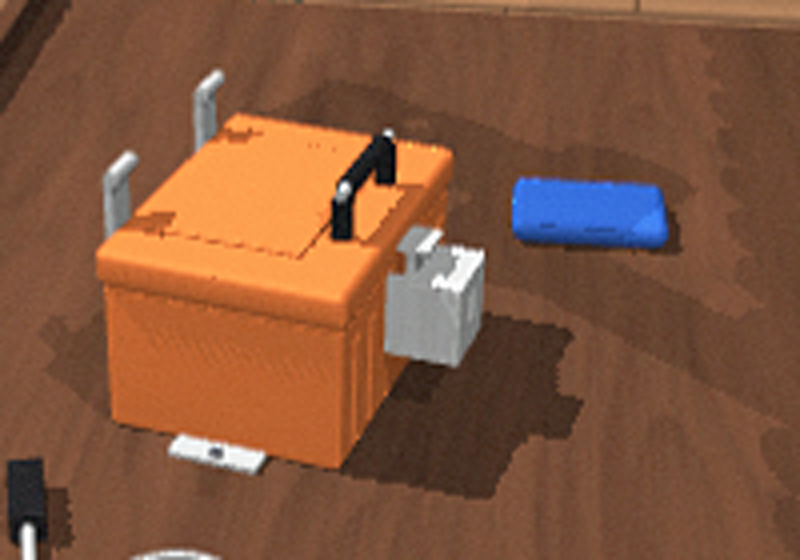

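The lid is shut, with its handle at (331,195) in the side view as at the start. The key lies flat at (390,301), the bystanders and look-alikes are in their original pixels, and the robot is clear. I hand in.

```bash
python3 -c "
from plant import ticket
print(ticket.sign_off())"
```

```text
the job is handed in; nothing more can be done
None
```

The kit is locked, the lid held under the pull, and the job is handed in at about 32 s of the 72 s allowed; no verdict was reported.

- **Locking:** I took the key rod nearest the base and pushed it through the slot against about 5 N. It met a hard stop, with no further motion at 14 N, when the tip was about 28 mm behind the mouth. That is the bolt's home position. The rod then went flat on the shelf, left of the kit's front and in the clear.
- **Pull test:** the catch bore after about 8 mm of free play. In total I pulled for about 5 s, with readings between 10.4 and 15.4 N; the last second was meant as the clean one at 12 N and read 11.3 to 12.7 N, then 14.5 N at its end. No reading reached 20 N. I then eased the lid down to its starting height with no load and let go.
- **Last pictures:** the lid is shut, the key is flat, and the robot is clear. By eye the bystanders and look-alikes are where they started.

Some things went wrong or disagreed with the description:

- **First grasp missed:** the fingertips sit about 22.6 mm behind the reported TCP, not at it. I measured this with a touch on bare shelf beside the key (up to 14 N) and corrected every height after that.
- **Pull not perfectly steady:** the force drifted while the arm settled, so I trimmed it several times. Side forces reached about 7 N briefly.

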